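# Load lacquered mallet faces with a slice and peg them down

## Robot

A 6-joint arm with a two-finger parallel gripper is mounted at the origin on the work surface. World frame = base frame: x ahead of the robot, y to its left, z up, the work surface at z = 0. Lengths are in mm, angles in rad, forces in N, time in s.
With the tool pointing down it reaches from about 350 to 975 mm from the base axis. Payload 7.1 kg.
Tool frame: the origin (TCP) lies midway between the tips of the shut fingers; the grasp point (between the pads) lies 19 mm behind it; z points along the fingers, y is the line along which they close (so a half turn about z gives the same grasp; the last joint's range is limited). The gripper opens to 88 mm and grips with 3 to 60 N. Pads are 20 mm wide; open, the fingers measure 115 mm over their backs; the gripper's body (75 mm by 178 mm) begins 61 mm behind the grasp point.
Start: joints at [1.104, 0.423, 1.63, -0, 1.089, -0.019], TCP at [270.582, 563.374, 222.675] pointing down, gripper open.
Joint ranges: [-3, 3], [-0.9, 2.11], [0.09, 2.58], [-1.31, 4.45], [0.11, 2.69], [-2.54, 2.54]. Speed limits (rad/s): [2.39, 2.39, 3.01, 3.14, 3.14, 3.14].

## Interface

Orientations are given as a rotation vector (axis times angle).
In Python, from workcell import ctrl gives the robot as it stands.
- The arm moves only by the shell command python3 -m pendant 'ROWS'. ROWS is a JSON object of lists of equal length, an entry for each row: "grip": the opening, from -1 (shut) to 1 (fully open); "linear": the shift along the tool's x, y, z in mm, a list of three; "angular": the turn, a rotation vector about the tool's x, y, z in rad, a list of three. In form: {"grip": [grip, ...], "linear": [[tx, ty, tz], ...], "angular": [[ax, ay, az], ...]}. A call has 1 to 12 rows; each row shifts and turns the commanded pose from where the row before left it, along the tool's axes as they then stand; what a row does not reach is not made up. A row lasts 1/12 s, in which the tool goes at most 41.7 mm and 7.16 degrees, less where a joint would pass 70% of its speed; a pose out of reach is approached as far as the arm can. A call with a gripper value outside its range is refused whole. The fingers move at their own pace and stop on an object; the grip force is fixed at half the most. Time passes only in rows, so rows that do not move let the fingers close. It gives the time, the measured TCP pose, the force, the opening and the grip force at its end, in the units of the state.
- ctrl.get_obs(): the state, without advancing time (a new reading comes with each control period).
- ctrl.get_image(name): name is "scene" or "top" or "wrist"; returns the picture (384x512x3 uint8, red, green, blue); there is no depth.
- ctrl.camera_params(name): a dict with "vfov" (degrees; the focal length in pixels is half the picture's height over the tangent of half this angle, whatever the lens; pixels are square), "cx", "cy" (the principal point, pixels), "R" (3x3) and "t" (3): a world point X has camera coordinates R X + t; the wrist camera has in their place "T_tool_cam" (4x4, takes a point from camera to tool coordinates, whose origin is the TCP and whose axes are the flange's). Camera axes: x right, y down, z forward; pixel columns grow to the right and rows downward; lengths in mm; the calibration is good to about 2 mm. A picture is of the moment at which its call begins: read the wrist's pose just before it. camera_params takes no time and is no camera call.
- ctrl.close_job(): hands the job in; it is judged then, once.
The state is a dict: "t": time; "qpos": joint angles; "qvel": joint speeds; "joint_torque": joint torques, N m; "ee_pos": TCP position; "orientation": TCP orientation; "ft_force": force on the tool from outside, world axes, zero at the start; "moment": the same for the moment, N m; "width": finger opening in mm; "grasp_force": force on a finger pad.
Only numpy, scipy, OpenCV 4.12 (cv2) and the standard library are available. Lean on these libraries where they do the work, as an engineer would, in place of code of your own. Each camera call takes 0.05 s, during which the arm holds its last target. There are 200 camera calls.

## Task

Use the slice to lift every lacquered disc off the drying rack and set each flat and centred in a bay of its own in the fitting rack; the lacquer is fresh, so let neither the fingers nor the mallet touch a disc. With the mallet (not the fingers or the slice) knock the hold-down peg of every filled bay fully home, and leave the peg of an empty bay up. Finish with the slice and the mallet laid back on the cork mat, the slice on its blade and the mallet standing on its head's lower face as they were, and leave the other things on the bench alone.

Things in the scene. Friction and masses are not known exactly. Their poses are not given: they have to be found in the camera images.
- disc1: one of two or three identical round face discs of pale lacquered wood, 76 mm across, 8 mm thick, about 60 g, at first flat on the rails of the drying rack, one to a bay (an absent one reads None). Origin: centre of its underside; z up
- drying_rack: fixed dark wood board, 12 mm thick, 110 (x) by 270 mm (y), loading side -x facing the robot within 0.15 rad, on either side of the mat. 3 bays centred at x 0, y -86, 0, 86 mm; each has 2 aluminium rails along x (80 mm long, 8 thick, inner faces 54 mm apart, tops 40 mm above the bench). A disc lies across both rails; below it is open to the board. Origin: underside, below the middle bay; z up
- fitting_rack: fixed rack with the same bays, rails and frame as the drying rack, also facing the robot within 0.15 rad and on either side of the mat. Board from x = -55 to +78 mm; behind each bay, at x = +55 mm, a hold-down peg stands in a dark steel collar (22 mm across, top 48 mm above the bench)
- mat: fixed cork mat, 340 mm (its x) by 160 mm (its y), 3 mm thick, between the racks; the tools lie on it at the start and belong there at the end. Origin: centre of its underside
- slice: cranked steel slice (spatula), 150 g, lying on its blade: 80 long, 44 wide, 4 mm thick, x = -45 to +35 mm (tip), underside z = 0. A neck at x = -46 (18 wide) rises to a level wooden handle, 22 wide (y), 20 high, centred at z = 45, x = -122 to -49 mm. Grip from above at x = -80, fingers closing along y. Balance at about x = -20. Origin: blade underside, 35 mm behind the tip
- mallet: dark wooden mallet, 260 g, standing on a face of its head, handle level, at first pointing about to world -y. Head 56 x 56, 60 mm high; handle 20 x 20 mm, centred at z = 30, x = -28 to -132 mm (brass collar to -36). Grip from above at x = -60, z = 30, fingers closing along y; lowered so, the head's underside strikes. Origin: centre of the head's lower face; z up
- disc2: another disc like disc1, or absent
- disc3: another disc like disc1, or absent
- bay1 (a point): centre of bay 1 of the fitting rack, at rail-top height (x = 0, y = -86 mm, z = 40 mm of the rack); its axes are the rack's. A disc well placed here has its origin on this point
- peg1 (a joint): how far the sprung hold-down peg of bay 1 is driven down, in m: 0 to 0.003 at the start (up), 0.015 fully home. A spring collar grips it: it needs about 10 N to move and stays where it is left
- peg1_top (a point): centre of the top of peg 1, axes as the rack's: a brass cap 26 mm across; top 84 mm above the bench when up, 69 mm home. Below it a steel toe (14 mm wide) reaches 25 mm from the peg's axis over the disc's edge; its underside is 18 mm below the cap's top: 26 mm above the rail tops when up, 11 mm when home
- bay2 (a point): centre of bay 2 of the fitting rack, at rail-top height (x = 0, y = 0 mm, z = 40 mm of the rack); its axes are the rack's. A disc well placed here has its origin on this point
- peg2 (a joint): how far the sprung hold-down peg of bay 2 is driven down, in m: 0 to 0.003 at the start (up), 0.015 fully home. A spring collar grips it: it needs about 10 N to move and stays where it is left
- peg2_top (a point): centre of the top of peg 2, axes as the rack's: a brass cap 26 mm across; top 84 mm above the bench when up, 69 mm home. Below it a steel toe (14 mm wide) reaches 25 mm from the peg's axis over the disc's edge; its underside is 18 mm below the cap's top: 26 mm above the rail tops when up, 11 mm when home
- bay3 (a point): centre of bay 3 of the fitting rack, at rail-top height (x = 0, y = +86 mm, z = 40 mm of the rack); its axes are the rack's. A disc well placed here has its origin on this point
- peg3 (a joint): how far the sprung hold-down peg of bay 3 is driven down, in m: 0 to 0.003 at the start (up), 0.015 fully home. A spring collar grips it: it needs about 10 N to move and stays where it is left
- peg3_top (a point): centre of the top of peg 3, axes as the rack's: a brass cap 26 mm across; top 84 mm above the bench when up, 69 mm home. Below it a steel toe (14 mm wide) reaches 25 mm from the peg's axis over the disc's edge; its underside is 18 mm below the cap's top: 26 mm above the rail tops when up, 11 mm when home
- dogwood_head: wooden croquet head with brass bands, 220 mm long, 76 mm across, lying along y behind the mat; a bystander, to be left alone. Origin: centre of its underside
- ferrule: brass ferrule, 32 mm across, 30 mm high; a bystander, to be left alone. Origin: centre of its underside
- shaft_section: walnut shaft section, 24 x 24 x 200 mm; a bystander, to be left alone. Origin: centre of its underside
- calliper: steel calliper, 160 mm long; a bystander, to be left alone. Origin: centre of its underside
- glue_bottle: glue bottle, 56 mm across, 130 mm high; a bystander, to be left alone. Origin: centre of its underside
- sanding_block: cork sanding block, 100 x 60 x 35 mm; a bystander, to be left alone. Origin: centre of its underside
- offcut: walnut offcut, 70 x 50 x 25 mm; a bystander, to be left alone. Origin: centre of its underside
There are look-alikes about, which are no part of the job. Leave any red look-alike of the mallet alone. Leave any black look-alike of the disc3 alone.

How it is judged:
By the outcome, as a careful person would: the job done as asked, in the order asked, and still so for the second after the job is handed in, with the robot touching nothing.
Of disc1, disc2, disc3 only 2 to 3 are there at a start; the rules pass over those that are not, and their reading is None.
At some moment in a run one of slice, mallet may be knocked a few centimetres aside while the robot is not near it.
It also fails if it takes over 210 s, if anything falls off the work surface, if the arm or the gripper's body presses on something with over 40 N, if the wrist force passes 120 N, or if a joint passes its speed limit or range.

## Working session

There is one attempt and no reset: what is moved stays moved. The work goes in short steps, Python scripts to look and compute and a shell command to move; the robot and the scene stay as the last step left them, time stands still between calls to the robot, and variables do not carry over. Pictures are saved under pics/ and viewed, at most 14 in all, crops included, and the job is handed in when it is done.

```bash
ls; mkdir -p pics
python3 - <<'E'
from workcell import ctrl
import cv2
o=ctrl.get_obs();print(o)
for n in("scene","top","wrist"):
    im=ctrl.get_image(n);cv2.imwrite(f"pics/{n}0.png",im[:,:,::-1]);print(n,ctrl.camera_params(n))
E
```

```text
pics
{'t': 0.0, 'qpos': array([ 1.10401692e+00,  4.23809129e-01,  1.63066375e+00, -6.11319551e-06,
        1.08858777e+00, -1.89794850e-02]), 'qvel': array([-0.00122463, -0.00070235, -0.00110577,  0.00010371, -0.00127864,
       -0.00056813]), 'joint_torque': array([ 6.19449247e-05, -5.44611526e+01, -2.73668754e+01,  6.43429253e-02,
        2.26765859e-02, -1.36743847e-04]), 'ee_pos': array([270.33965376, 562.91237541, 221.93180359]), 'orientation': array([-6.97458374e-01, -3.06283628e+00,  2.24003933e-03]), 'ft_force': array([ 0.32080522, -0.45637584,  1.04256208]), 'moment': array([0.02664163, 0.0226846 , 0.04438235]), 'grasp_force': 0.0, 'width': 87.55954313701406}
scene {'vfov': 42.700317265277256, 'cx': 250.5633478718274, 'cy': 188.25348681802703, 'R': array([[ 0.86768729,  0.49710955, -0.00093035],
       [ 0.33936623, -0.59371734, -0.72960968],
       [-0.3632483 ,  0.63275732, -0.68386318]]), 't': array([-472.82677449, -111.34591382, 2001.29425108])}
top {'vfov': 53.952655039946066, 'cx': 251.48988181674557, 'cy': 190.44790070342864, 'R': array([[ 5.52530085e-02, -9.98472002e-01,  8.75208257e-04],
       [-9.77533993e-01, -5.42728771e-02, -2.03670683e-01],
       [ 2.03406975e-01,  1.03978722e-02, -9.79039063e-01]]), 't': array([ -21.29211702,  533.87020809, 1163.21617877])}
wrist {'vfov': 68.30912498757453, 'cx': 255.81036320529023, 'cy': 194.63409716805955, 'T_tool_cam': array([[-1.31268642e-04, -9.63172840e-01, -2.68882993e-01,
         7.43912566e+01],
       [ 9.99999991e-01, -1.29787617e-04, -2.32842294e-05,
        -1.96061518e-01],
       [-1.24709457e-05, -2.68882994e-01,  9.63172848e-01,
        -1.62452198e+02],
       [ 0.00000000e+00,  0.00000000e+00,  0.00000000e+00,
         1.00000000e+00]])}
```

View pics/top0.png

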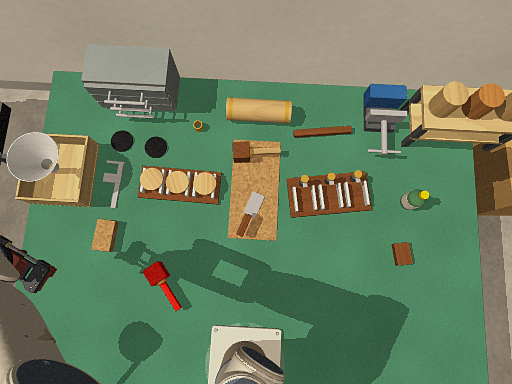

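View pics/scene0.png

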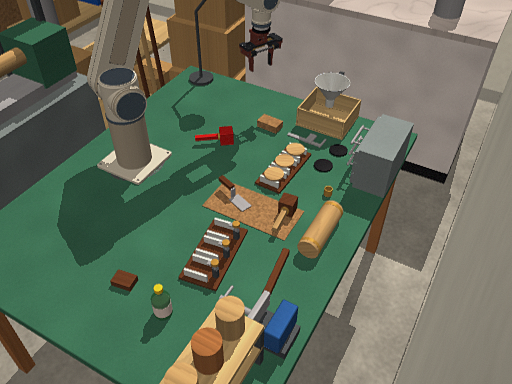

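The top view shows the drying rack on the left with three pale discs at (151,180), (178,182) and (205,183). The fitting rack is on the right, with pegs at (305,182), (331,179) and (358,174). On the mat are the slice (blade about (254,203), handle about (244,225)) and the dark mallet (head (242,151), handle to the right).

Things that could be mistaken for the targets:
- **Red mallet:** (155,272), a look-alike. The real mallet is the dark brown one on the mat.
- **Black discs:** (121,140) and (155,147), look-alikes. The real discs are the pale ones on the rails.

I'll check this choice in one close crop.

```bash
cat > h.py <<'E'
import numpy as np, cv2
from workcell import ctrl
from scipy.spatial.transform import Rotation as Ro
def cam(name,obs=None):
    p=ctrl.camera_params(name); f=192/np.tan(np.radians(p['vfov'])/2)
    if name=='wrist':
        T=np.eye(4);T[:3,:3]=Ro.from_rotvec(obs['orientation']).as_matrix();T[:3,3]=obs['ee_pos']
        W=T@p['T_tool_cam'];R=W[:3,:3].T;t=-R@W[:3,3]
    else: R,t=p['R'],p['t']
    return f,p['cx'],p['cy'],R,t
def ray(c,uv,z):
    f,cx,cy,R,t=c;d=R.T@np.array([(uv[0]-cx)/f,(uv[1]-cy)/f,1]);o=-R.T@t
    return o+d*(z-o[2])/d[2]
def proj(c,X):
    f,cx,cy,R,t=c;q=R@np.asarray(X,float)+t;return np.array([cx+f*q[0]/q[2],cy+f*q[1]/q[2]])
def shot(name,tag):
    o=ctrl.get_obs();im=ctrl.get_image(name)[:,:,::-1].copy();cv2.imwrite(f'pics/{tag}.png',im)
    c=cam(name,o);np.savez(f'pics/{tag}.npz',f=c[0],cx=c[1],cy=c[2],R=c[3],t=c[4]);return im,c
def load(tag):
    z=np.load(f'pics/{tag}.npz');return cv2.imread(f'pics/{tag}.png'),(float(z['f']),float(z['cx']),float(z['cy']),z['R'],z['t'])
def go(p,yaw):
    """delta in tool axes to TCP position p, tool pointing down, tool x at world yaw"""
    o=ctrl.get_obs();R=Ro.from_rotvec(o['orientation']);c,s=np.cos(yaw),np.sin(yaw)
    G=Ro.from_matrix(np.array([[c,s,0],[s,-c,0],[0,0,-1.]]))
    print('tcp',o['ee_pos'].round(1),'lin',R.inv().apply(np.array(p)-o['ee_pos']).round(1),'ang',(R.inv()*G).as_rotvec().round(4),'t',o['t'])
E
python3 - <<'E'
from h import *
c=cam('top');im=cv2.imread('pics/top0.png')
for n,uv,z in [('d3',(151,180),48),('d2',(178,182),48),('d1',(205,183),48),('blade',(254,203),7),('sh',(244,225),58),('mal head',(242,151),63),('mal h end',(282,152),40),('peg',(305,182),84),('peg',(331,179),84),('peg',(358,174),84)]:
    print(n,ray(c,uv,z).round(0))
cv2.imwrite('pics/crop.png',cv2.resize(im[125:250,125:385],None,fx=3,fy=3,interpolation=cv2.INTER_CUBIC))
E
```

```text
d3 [552. 338.  48.]
d2 [550. 249.  48.]
d1 [552. 161.  48.]
blade [502.  -2.   7.]
sh [421.  26.  58.]
mal head [663.  47.  63.]
mal h end [674. -86.  40.]
peg [ 565. -160.   84.]
peg [ 579. -242.   84.]
peg [ 600. -327.   84.]
```

View pics/crop.png

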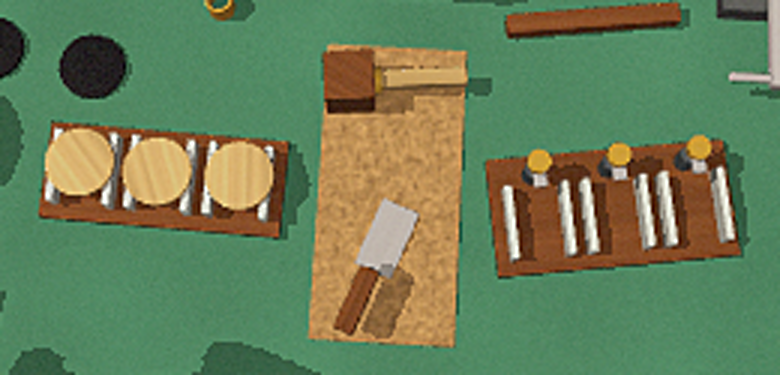

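Choice confirmed: three pale discs, the dark mallet with the pale handle, and the steel slice on the mat. Next I'll move above the drying rack with tool x forward.

```bash
python3 -c "
from h import *
go([480,200,225],0)"
```

```text
tcp [270.4 563.  222.1] lin [-346.1 -236.5   -2.6] ang [-3.0000e-04  1.5000e-03  2.6938e+00] t 0.15
```

```bash
python3 -m pendant '{"grip":[1,1,1,1,1,1,1,1,1,1,1,1],"linear":[[-29,-20,0],[-29,-20,0],[-29,-20,0],[-29,-20,0],[-29,-20,0],[-29,-20,0],[-29,-20,0],[-29,-20,0],[-29,-20,0],[-29,-20,0],[-29,-20,0],[-29,-20,0]],"angular":[[0,0,0],[0,0,0],[0,0,0],[0,0,0],[0,0,0],[0,0,0],[0,0,0],[0,0,0],[0,0,0],[0,0,0],[0,0,0],[0,0,0]]}'
python3 -m pendant '{"grip":[1,1,1,1,1,1,1,1,1,1,1],"linear":[[0,0,0],[0,0,0],[0,0,0],[0,0,0],[0,0,0],[0,0,0],[0,0,0],[0,0,0],[0,0,0],[0,0,0],[0,0,0]],"angular":[[0,0,0.1224],[0,0,0.1224],[0,0,0.1224],[0,0,0.1224],[0,0,0.1224],[0,0,0.1224],[0,0,0.1224],[0,0,0.1224],[0,0,0.1224],[0,0,0.1224],[0,0,0.1224]]}'
python3 -m pendant '{"grip":[1,1,1,1,1,1,1,1,1,1,1,1],"linear":[[0,0,0],[0,0,0],[0,0,0],[0,0,0],[0,0,0],[0,0,0],[0,0,0],[0,0,0],[0,0,0],[0,0,0],[0,0,0],[0,0,0]],"angular":[[0,0,0.1224],[0,0,0.1224],[0,0,0.1224],[0,0,0.1224],[0,0,0.1224],[0,0,0.1224],[0,0,0.1224],[0,0,0.1224],[0,0,0.1224],[0,0,0.1224],[0,0,0.1224],[0,0,0]]}'
python3 - <<'E'
from h import *
shot('wrist','w1');go([480,200,225],0)
E
```

```text
t: 1.15
ee_pos: [480.8, 194.7, 222.6]
orientation: [-0.697, -3.063, 0.0]
ft_force: [0.2, 0.7, 0.4]
width: 87.7
grasp_force: 0.0
t: 2.07
ee_pos: [480.1, 196.3, 222.5]
orientation: [-2.461, -1.952, 0.001]
ft_force: [-0.1, 0.2, 0.2]
width: 87.6
grasp_force: 0.0
t: 3.07
ee_pos: [480.2, 196.3, 222.5]
orientation: [3.141, -0.005, -0.001]
ft_force: [0.1, 0.2, -0.2]
width: 88.0
grasp_force: 0.0
tcp [480.2 196.3 222.5] lin [-0.2 -3.7 -2.5] ang [0.0001 0.0004 0.0033] t 3.1167
```

View pics/w1.png

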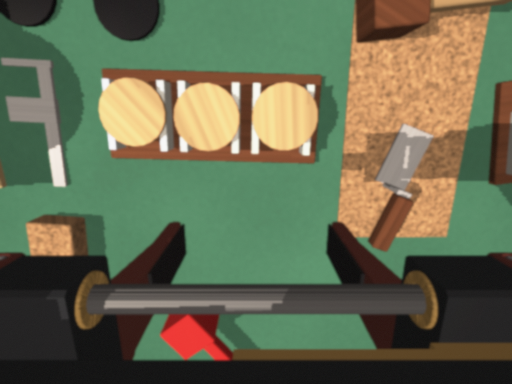

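The wrist view shows three pale discs at (132,112), (207,117) and (285,116) on the drying rack, and the slice with its blade at (408,155) and handle at (392,220). I'll move to a view of the mat and fitting rack.

```bash
python3 -m pendant '{"grip":[1,1,1,1,1,1,1,1,1,1,1],"linear":[[0,36,0],[0,36,0],[0,36,0],[0,36,0],[0,36,0],[0,36,0],[0,36,0],[0,36,0],[0,36,0],[0,0,0],[0,0,0]],"angular":[[0,0,0],[0,0,0],[0,0,0],[0,0,0],[0,0,0],[0,0,0],[0,0,0],[0,0,0],[0,0,0],[0,0,0],[0,0,0]]}'
python3 - <<'E'
from h import *
shot('wrist','w2')
E
```

```text
t: 4.03
ee_pos: [480.4, -129.2, 222.6]
orientation: [-3.141, -0.001, 0.0]
ft_force: [-0.0, 1.1, -0.0]
width: 87.8
grasp_force: 0.0
```

View pics/w2.png

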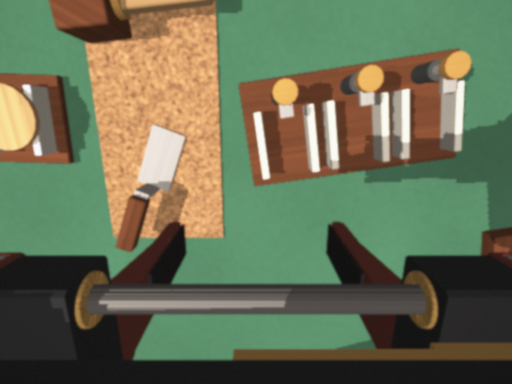

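Fitting rack: peg caps at (286,91), (371,78) and (457,65), with the board corners visible. The slice blade corners are near (155,126), (185,137) and (170,190), and the handle is at (132,220). Now to measure these.

```bash
cat > m1.py <<'E'
from h import *
def blobs(m,amin):
    n,l,s,ce=cv2.connectedComponentsWithStats(m.astype(np.uint8)*255)
    return [(l==i) for i in range(1,n) if s[i,4]>amin]
def rect(mask,c,z):
    cn=max(cv2.findContours(mask.astype(np.uint8),cv2.RETR_EXTERNAL,cv2.CHAIN_APPROX_NONE)[0],key=cv2.contourArea)
    P=np.array([ray(c,p[0],z)[:2] for p in cn],np.float32);(r)=cv2.minAreaRect(P);return r,cv2.boxPoints(r)
for tag in('w1','w2'):
    im,c=load(tag);hsv=cv2.cvtColor(im,cv2.COLOR_BGR2HSV);h,s,v=[hsv[...,i].astype(int) for i in range(3)]
    for q in [(132,112),(207,73),(240,165),(286,91),(480,100),(160,150),(132,220),(140,40),(100,10),(265,145)]: print(tag,q,hsv[q[1],q[0]],end=' ')
    print()
    roi=np.zeros(h.shape,bool);roi[:250]=1
    board=roi&((h<11)|(h>172))&(s>90)&(v<140)&(v>25)
    board=cv2.morphologyEx(board.astype(np.uint8),cv2.MORPH_OPEN,np.ones((3,3)))>0
    for b in blobs(board,300):
        r,bx=rect(b,c,12);ys,xs=np.where(b);print(tag,'brown',xs.min(),xs.max(),ys.min(),ys.max(),'rect',np.round(r[0],1),np.round(r[1],1),round(r[2],1))
    pale=roi&(h>10)&(h<28)&(s>70)&(v>150)
    pale=cv2.morphologyEx(pale.astype(np.uint8),cv2.MORPH_OPEN,np.ones((5,5)))>0
    for b in blobs(pale,200):
        ys,xs=np.where(b)
        if b.sum()>8000: continue
        z=48 if xs.ptp()>40 else 84
        cn=max(cv2.findContours(b.astype(np.uint8),cv2.RETR_EXTERNAL,cv2.CHAIN_APPROX_NONE)[0],key=cv2.contourArea)
        P=np.array([ray(c,p[0],z)[:2] for p in cn],np.float32);e=cv2.minEnclosingCircle(P)
        print(tag,'pale',xs.min(),xs.max(),ys.min(),ys.max(),'z',z,np.round(e[0],1),'diam',round(2*e[1],1),'mean',P.mean(0).round(1),'ell',np.round(cv2.fitEllipse(P)[0],1),np.round(cv2.fitEllipse(P)[1],1))
E
python3 m1.py
```

```text
w1 (132, 112) [ 21 105 247] w1 (207, 73) [ 10 154 126] w1 (240, 165) [ 69  92 141] w1 (286, 91) [ 20 106 247] w1 (480, 100) [ 69  92 138] w1 (160, 150) [ 10  53 191] w1 (132, 220) [ 69  95 140] w1 (140, 40) [69 94 95] w1 (100, 10) [10 20 38] w1 (265, 145) [ 13 140 122] 
w1 brown 357 428 0 39 rect [664.8  36.6] [41.2 81.6] 7.0
w1 brown 104 273 70 97 rect [590.7 278.6] [207.2  26.6] 88.1
w1 brown 491 511 83 182 rect [ 527.5 -120.1] [126.5  26.2] 13.4
w1 brown 241 250 99 150 rect [541.1 209.4] [11.6 63.4] 89.0
w1 brown 231 313 155 161 rect [499.5 174.9] [108.4   7.4] 88.2
w1 brown 371 411 195 248 rect [407.4   8.2] [30.6 79.1] 69.3
w1 brown 150 179 223 249 rect [384.7 325.2] [18.3 57.8] 48.8
w1 brown 332 362 223 249 rect [384.1  68.1] [58.8 18.4] 40.6Traceback (most recent call last):
  File "m1.py", line 22, in <module>
    z=48 if xs.ptp()>40 else 84
            ^^^^^^
AttributeError: `ptp` was removed from the ndarray class in NumPy 2.0. Use np.ptp(arr, ...) instead.
```

```bash
sed -i 's/xs.ptp()/np.ptp(xs)/; s/z=48 if.*/z=48 if np.ptp(xs)>40 else 83/' m1.py
cat >> m1.py <<'E'
    ng=roi&~((h>40)&(h<95)&(s>40));
    ng=cv2.morphologyEx(ng.astype(np.uint8),cv2.MORPH_OPEN,np.ones((3,3)))>0
    for b in blobs(ng,3000):
        r,bx=rect(b,c,12);ys,xs=np.where(b);print(tag,'notgreen',xs.min(),xs.max(),ys.min(),ys.max(),'rect',np.round(r[0],1),np.round(r[1],1),round(r[2],2))
    rail=roi&(s<50)&(v>150)
    for b in blobs(rail,40):
        ys,xs=np.where(b);r,bx=rect(b,c,40);print(tag,'rail',xs.min(),xs.max(),ys.min(),ys.max(),'rect40',np.round(r[0],1),np.round(r[1],1),round(r[2],1))
E
python3 m1.py | grep -v '^w. ('
```

```text
w1 brown 357 428 0 39 rect [664.8  36.6] [41.2 81.6] 7.0
w1 brown 104 273 70 97 rect [590.7 278.6] [207.2  26.6] 88.1
w1 brown 491 511 83 182 rect [ 527.5 -120.1] [126.5  26.2] 13.4
w1 brown 241 250 99 150 rect [541.1 209.4] [11.6 63.4] 89.0
w1 brown 231 313 155 161 rect [499.5 174.9] [108.4   7.4] 88.2
w1 brown 371 411 195 248 rect [407.4   8.2] [30.6 79.1] 69.3
w1 brown 150 179 223 249 rect [384.7 325.2] [18.3 57.8] 48.8
w1 brown 332 362 223 249 rect [384.1  68.1] [58.8 18.4] 40.6
w1 pale 433 476 0 6 z 48 [666.7 -10.5] diam 45.0 mean [665.7  -9.9] ell [665.2   2.3] [ 5.  63.9]
w1 pale 99 164 77 147 z 48 [556.1 338.4] diam 78.2 mean [557.  338.1] ell [556.5 337.8] [74.3 76.5]
w1 pale 252 317 81 151 z 48 [550.7 163.1] diam 78.4 mean [551.6 163.3] ell [551.1 163.1] [74.4 76.6]
w1 pale 173 239 82 151 z 48 [550.5 253. ] diam 78.1 mean [551.4 253.5] ell [550.7 253. ] [75.1 76.5]
w1 pale 338 391 165 236 z 48 [448.5  70.7] diam 98.4 mean [452.  67.] ell [449.1  65.6] [62.4 89.7]
w1 pale 397 455 176 236 z 48 [440.8 -16.3] diam 98.2 mean [441.8 -19. ] ell [439.3 -19.5] [66.8 93.1]
w1 pale 26
[... 2675 characters left out ...]
] [ 97.2 109.9] 88.22
w2 rail 441 465 79 150 rect40 [ 553.5 -359.8] [84.5 26.1] 8.7
w2 rail 22 31 84 99 rect40 [579.6 133.7] [16.2  9.8] 0.0
w2 rail 394 409 89 158 rect40 [ 542.5 -301.5] [79.5 17.7] 8.3
w2 rail 359 389 92 160 rect40 [ 540.3 -270.1] [84.1 33.1] 8.8
w2 rail 324 338 100 168 rect40 [ 530.8 -219.1] [80.3 13. ] 8.3
w2 rail 305 319 103 171 rect40 [ 526.9 -195.8] [81.1 12.2] 8.4
w2 rail 279 292 105 117 rect40 [ 558.5 -163.7] [13.6 15.2] 2.0
w2 rail 254 269 112 178 rect40 [ 517.8 -136. ] [80.4  9.1] 8.4
w2 rail 138 184 125 190 rect40 [502.6 -12.6] [40.2 72.6] 69.3
w2 rail 33 42 136 155 rect40 [518.1 135.8] [ 9.9 23. ] 88.0
w2 rail 134 148 190 197 rect40 [457.9  15.9] [18.2  6.3] 72.1
```

```bash
cat > m2.py <<'E'
from h import *
import sys
def slice_pose(tags,zb=3):
  for tag in tags:
    im,c=load(tag);hsv=cv2.cvtColor(im,cv2.COLOR_BGR2HSV);h,s,v=[hsv[...,i].astype(int) for i in range(3)]
    p0=proj(c,[500,0,7]);m=((s<50)&(v>120)).astype(np.uint8);m[250:]=0
    for cn in cv2.findContours(m,cv2.RETR_EXTERNAL,cv2.CHAIN_APPROX_NONE)[0]:
        if cv2.contourArea(cn)<800: continue
        P=np.array([ray(c,p[0],zb+4)[:2] for p in cn],np.float32);r=cv2.minAreaRect(P);b=cv2.boxPoints(r)
        print(tag,'blade',np.round(r[0],1),np.round(r[1],1),round(r[2],2))
    m=((h<13)&(s>90)&(v<170)&(v>25)).astype(np.uint8);m[250:]=0
    for cn in cv2.findContours(m,cv2.RETR_EXTERNAL,cv2.CHAIN_APPROX_NONE)[0]:
        if not 500<cv2.contourArea(cn)<2500: continue
        P=np.array([ray(c,p[0],zb+55)[:2] for p in cn],np.float32);r=cv2.minAreaRect(P)
        print(tag,'brown58',np.round(r[0],1),np.round(r[1],1),round(r[2],2))
if __name__=='__main__': slice_pose(sys.argv[1:])
E
python3 m2.py w1 w2
```

```text
w1 blade [491.8  -5.2] [55.8 87.2] 69.73
w1 blade [540.6 483.6] [ 61.6 160.4] 87.01
w1 brown58 [425.3  31.5] [29.4 71.2] 68.51
w1 brown58 [529.9 -80.6] [114.2  24.2] 13.41
w1 brown58 [647.   56.1] [37.5 74.6] 1.83
w2 blade [497.2  -1.3] [44.1 80.8] 69.28
w2 blade [ 539.7 -283.1] [93.6 37.3] 8.83
w2 blade [ 541.4 -317.3] [87.1 20.7] 8.3
w2 blade [ 553.7 -381.6] [96.1 30.9] 9.94
w2 brown58 [ 402.  -432.4] [28.9 36. ] 9.09
w2 brown58 [424.6  24.1] [23.7 73.2] 69.48
w2 brown58 [548.6 124.4] [83.4 93.8] 87.99
w2 brown58 [646.5  39.9] [37.2 77.4] 0.04
```

```bash
python3 -c "
from h import *
go([428,25.3,125],-0.361)"
```

```text
tcp [ 480.4 -128.   222.5] lin [ -52.1 -153.4   97.6] ang [-3.000e-04  5.000e-04  3.628e-01] t 4.0833
```

```bash
python3 -m pendant '{"grip":[1,1,1,1,1,1,1,1,1,1],"linear":[[-10.4,-30.7,19.5],[-10.4,-30.7,19.5],[-10.4,-30.7,19.5],[-10.4,-30.7,19.5],[-10.4,-30.7,19.5],[0,0,0],[0,0,0],[0,0,0],[0,0,0],[0,0,0]],"angular":[[0,0,0],[0,0,0],[0,0,0],[0,0,0],[0,0,0],[0,0,0.121],[0,0,0.121],[0,0,0.121],[0,0,0],[0,0,0]]}'
python3 - <<'E'
from h import *
im,c=shot('wrist','w3');go([428,25.3,29],-0.361)
hsv=cv2.cvtColor(im,cv2.COLOR_BGR2HSV);h,s,v=[hsv[...,i].astype(int) for i in range(3)]
m=((s<50)&(v>100)).astype(np.uint8)
for cn in cv2.findContours(m,cv2.RETR_EXTERNAL,cv2.CHAIN_APPROX_NONE)[0]:
    if cv2.contourArea(cn)<1500: continue
    P=np.array([ray(c,p[0],7)[:2] for p in cn],np.float32);r=cv2.minAreaRect(P);print(np.round(r[0],1),np.round(r[1],1),round(r[2],2),cn.mean((0,1)))
E
```

```text
t: 4.92
ee_pos: [428.3, 26.9, 125.2]
orientation: [-3.092, 0.555, 0.0]
ft_force: [0.2, -0.1, -0.1]
width: 87.9
grasp_force: 0.0
tcp [428.3  26.6 125.2] lin [ 0.1  1.4 96.2] ang [-0.0001  0.      0.0052] t 4.9667
[492.   1.] [43.6 91.6] 69.13 [257.82206406 115.63345196]
[ 504.2 -216.8] [42.  36.5] 83.23 [486.88461538  16.57051282]
[ 513.1 -148.2] [77.6 24.6] 8.48 [406.72093023  38.05581395]
```

View pics/w3.png

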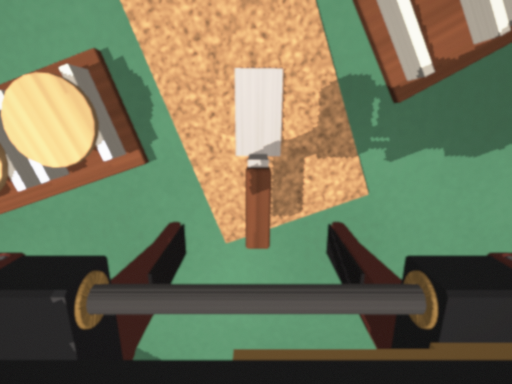

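The slice lies straight ahead: blade (258,110), handle (258,205), midway between the fingers, and it hasn't moved. Descending to grip it.

```bash
python3 -m pendant '{"grip":[1,1,1,1,1,-1,-1,-1,-1,-1,-1,-1],"linear":[[0,1,24],[0,0,24],[0,0,24],[0,0,24],[0,0,0],[0,0,0],[0,0,0],[0,0,0],[0,0,0],[0,0,0],[0,0,0],[0,0,0]],"angular":[[0,0,0.005],[0,0,0],[0,0,0],[0,0,0],[0,0,0],[0,0,0],[0,0,0],[0,0,0],[0,0,0],[0,0,0],[0,0,0],[0,0,0]]}'
python3 -m pendant '{"grip":[-1,-1,-1,-1,-1,-1,-1],"linear":[[0,0,0],[0,0,0],[0,0,-10],[0,0,-30],[0,0,-30],[0,0,-30],[0,0,0]],"angular":[[0,0,0],[0,0,0],[0,0,0],[0,0,0],[0,0,0],[0,0,0],[0,0,0]]}'
python3 - <<'E'
from h import *
im,c=shot('wrist','w4');go([428,25.3,29],-0.361)
E
```

```text
t: 5.97
ee_pos: [428.5, 24.9, 29.7]
orientation: [-3.089, 0.573, -0.002]
ft_force: [-0.1, -0.2, 0.3]
width: 44.5
grasp_force: 0.0
t: 6.55
ee_pos: [431.0, 25.0, 134.0]
orientation: [-3.087, 0.573, -0.012]
ft_force: [0.8, 0.0, -1.0]
width: 21.8
grasp_force: 30.0
tcp [430.1  24.9 132. ] lin [ -2.6   0.7 103. ] ang [-0.0023 -0.0056 -0.006 ] t 6.6
```

View pics/w4.png

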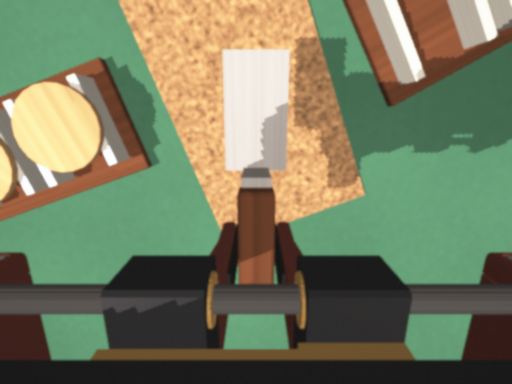

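```bash
cat > m3.py <<'E'
from h import *
import sys
def blade_tool(im):
    p=ctrl.camera_params('wrist');f=192/np.tan(np.radians(p['vfov'])/2);T=p['T_tool_cam']
    hsv=cv2.cvtColor(im,cv2.COLOR_BGR2HSV);s,v=hsv[...,1].astype(int),hsv[...,2].astype(int)
    m=((s<50)&(v>100)).astype(np.uint8);l=cv2.connectedComponents(m)[1];m=(l==l[110,240])
    rows=np.where(m.sum(1)>50)[0];out=[]
    def tp(u,vv,z):
        d=T[:3,:3]@np.array([(u-p['cx'])/f,(vv-p['cy'])/f,1]);o=T[:3,3];return o+d*(z-o[2])/d[2]
    print('rows',rows.min(),rows.max())
    for r in (rows.min(),rows.min()+6,rows.max()-6,rows.max()):
        xs=np.where(m[r])[0];a,b=tp(xs.min()-.5,r,22),tp(xs.max()+.5,r,22);print(r,xs.min(),xs.max(),a.round(1),b.round(1),'w',(a-b)[1].round(1))
if __name__=='__main__': blade_tool(cv2.imread(f'pics/{sys.argv[1]}.png'))
E
python3 m3.py w4
```

```text
rows 50 168
50 223 288 [110.  -19.6  22. ] [110.   19.5  22. ] w -39.1
56 223 288 [106.7 -19.7  22. ] [106.7  19.6  22. ] w -39.3
162 226 284 [ 43.3 -19.8  22. ] [43.3 18.9 22. ] w -38.7
168 226 284 [ 39.3 -19.9  22. ] [39.3 19.  22. ] w -38.9
```

The blade reads 39 mm wide instead of 44. So it hangs about 20 mm too low, because I lifted before the fingers had closed fully. I'll set it back down and regrip with a longer close.

```bash
python3 -m pendant '{"grip":[-1,-1,-1,-1,-1,-1],"linear":[[0,0,25],[0,0,25],[0,0,15],[0,0,8],[0,0,0],[0,0,0]],"angular":[[0,0,0],[0,0,0],[0,0,0],[0,0,0],[0,0,0],[0,0,0]]}'
python3 -m pendant '{"grip":[-1,-1,-1],"linear":[[0,0,3],[0,0,0],[0,0,0]],"angular":[[0,0,0],[0,0,0],[0,0,0]]}'
```

```text
t: 7.1
ee_pos: [427.6, 24.8, 55.7]
orientation: [3.088, -0.573, -0.003]
ft_force: [0.4, 0.6, -1.0]
width: 21.3
grasp_force: 30.0
t: 7.35
ee_pos: [428.6, 24.9, 53.7]
orientation: [-3.089, 0.573, -0.002]
ft_force: [0.5, -0.4, -1.4]
width: 21.5
grasp_force: 30.0
```

```bash
python3 -m pendant '{"grip":[-1,-1,-1,-1],"linear":[[0,0,2],[0,0,0],[0,0,1.5],[0,0,0]],"angular":[[0,0,0],[0,0,0],[0,0,0],[0,0,0]]}'
```

```text
t: 7.68
ee_pos: [428.2, 24.9, 49.7]
orientation: [-3.089, 0.573, -0.0]
ft_force: [-0.3, -0.1, -1.0]
width: 21.9
grasp_force: 30.0
```

```bash
for i in 1; do python3 -m pendant '{"grip":[-1,-1],"linear":[[0,0,2],[0,0,0]],"angular":[[0,0,0],[0,0,0]]}' | grep -E 'ee|ft'; python3 -m pendant '{"grip":[-1,-1],"linear":[[0,0,2],[0,0,0]],"angular":[[0,0,0],[0,0,0]]}'| grep -E 'ee|ft'; done
```

```text
ee_pos: [428.2, 24.9, 47.6]
ft_force: [-1.0, 0.8, 1.7]
ee_pos: [427.7, 25.1, 45.9]
ft_force: [-3.3, 2.6, 9.8]
```

```bash
python3 -m pendant '{"grip":[-1,1,1,1,1,1,1,1,1,1,1,1],"linear":[[0,0,-1],[0,0,0],[0,0,0],[0,0,0],[0,0,0],[0,0,0],[0,0,0],[0,0,0],[0,0,6],[0,0,6],[0,0,5],[0,0,0]],"angular":[[0,0,0],[0,0,0],[0,0,0],[0,0,0],[0,0,0],[0,0,0],[0,0,0],[0,0,0],[0,0,0],[0,0,0],[0,0,0],[0,0,0]]}'
python3 -m pendant '{"grip":[-1,-1,-1,-1,-1,-1,-1,-1,-1,-1,-1,-1],"linear":[[0,0,0],[0,0,0],[0,0,0],[0,0,0],[0,0,0],[0,0,0],[0,0,0],[0,0,0],[0,0,0],[0,0,0],[0,0,0],[0,0,0]],"angular":[[0,0,0],[0,0,0],[0,0,0],[0,0,0],[0,0,0],[0,0,0],[0,0,0],[0,0,0],[0,0,0],[0,0,0],[0,0,0],[0,0,0]]}'
python3 -m pendant '{"grip":[-1,-1,-1,-1,-1,-1,-1,-1],"linear":[[0,0,0],[0,0,0],[0,0,-10],[0,0,-20],[0,0,-20],[0,0,-20],[0,0,0],[0,0,0]],"angular":[[0,0,0],[0,0,0],[0,0,0],[0,0,0],[0,0,0],[0,0,0],[0,0,0],[0,0,0]]}'
python3 - <<'E'
from h import *
from m3 import blade_tool
im,c=shot('wrist','w5');go([428,25.3,29],-0.361);blade_tool(im)
E
```

```text
t: 9.02
ee_pos: [427.4, 24.9, 28.5]
orientation: [3.088, -0.573, -0.003]
ft_force: [0.7, -0.8, -0.1]
width: 87.2
grasp_force: 0.0
t: 10.02
ee_pos: [428.2, 24.9, 29.7]
orientation: [-3.089, 0.573, 0.0]
ft_force: [-0.8, -0.3, -0.8]
width: 21.7
grasp_force: 30.0
t: 10.68
ee_pos: [428.9, 24.9, 100.8]
orientation: [-3.088, 0.573, -0.004]
ft_force: [-0.8, 0.4, -1.4]
width: 21.9
grasp_force: 30.0
tcp [428.1  24.9  99.9] lin [-0.3 -0.3 70.9] ang [-0.0003 -0.0007 -0.0061] t 10.7333
rows 40 172
40 220 292 [115.3 -21.2  22. ] [115.3  21.7  22. ] w -42.9
46 219 292 [112.1 -21.9  22. ] [112.1  21.8  22. ] w -43.7
166 223 287 [ 40.6 -21.8  22. ] [40.6 21.  22. ] w -42.8
172 224 287 [ 36.6 -21.3  22. ] [36.6 21.1 22. ] w -42.4
```

Run:
```python
from h import *
c=cam('top');im=cv2.imread('pics/top0.png');h,s,v=cv2.split(cv2.cvtColor(im,cv2.COLOR_BGR2HSV))
m=(((h<6)|(h>174))&(s>180)&(v>120))
ys,xs=np.where(m[:320,120:200]);P=np.array([ray(c,(x+120,y),30)[:2] for x,y in zip(xs,ys)]);print('red',P.min(0),P.max(0))
go([380.2,170,100],-0.032)
```

```text
red [149.24200016 209.26940113] [291.39649358 336.07160059]
tcp [428.1  24.9  99.9] lin [-9.680e+01 -1.183e+02 -1.000e-01] ang [-2.000e-04 -7.000e-04 -3.351e-01] t 10.7333
```

```bash
python3 -m pendant '{"grip":[-1,-1,-1,-1,-1,-1,-1,-1,-1,-1,-1,-1],"linear":[[-14,-17,0],[-14,-17,0],[-14,-17,0],[-14,-17,0],[-14,-17,0],[-14,-17,0],[-13,-16,0],[0,0,0],[0,0,0],[0,0,0],[0,0,0],[0,0,0]],"angular":[[0,0,0],[0,0,0],[0,0,0],[0,0,0],[0,0,0],[0,0,0],[0,0,0],[0,0,-0.112],[0,0,-0.112],[0,0,-0.111],[0,0,0],[0,0,0]]}' >/dev/null
python3 -m pendant '{"grip":[-1,-1,-1,-1,-1],"linear":[[0,0,15],[0,0,15],[0,0,13],[0,0,0],[0,0,0]],"angular":[[0,0,0],[0,0,0],[0,0,0],[0,0,0],[0,0,0]]}'
python3 - <<'E'
from h import *
from m3 import blade_tool
im,c=shot('wrist','w6');go([380.2,170,56.5],-0.032);blade_tool(im)
E
```

```text
t: 12.15
ee_pos: [379.2, 169.4, 56.0]
orientation: [3.14, -0.054, -0.004]
ft_force: [-0.5, 0.6, -1.9]
width: 21.5
grasp_force: 30.0
tcp [379.8 169.6  56.6] lin [ 0.4 -0.4  0.1] ang [ 0.0005  0.001  -0.0019] t 12.2
rows 40 173
40 220 292 [115.3 -21.5  22. ] [115.3  21.4  22. ] w -42.9
46 219 293 [112.1 -22.2  22. ] [112.1  22.1  22. ] w -44.3
167 222 289 [ 40.  -22.8  22. ] [40. 22. 22.] w -44.8
173 223 289 [ 35.9 -22.3  22. ] [35.9 22.1 22. ] w -44.4
```

View pics/w6.png

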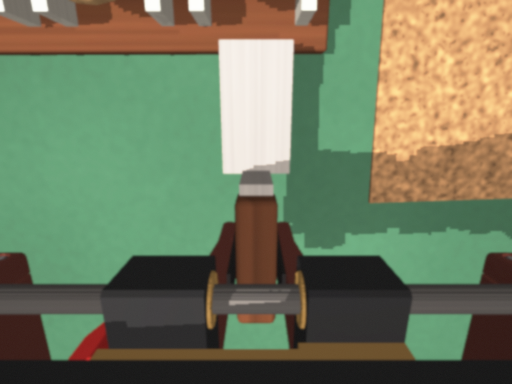

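The blade is just short of the rack. The rail front ends at (200,8) and (308,8) straddle it, with their middle at u=254 against the blade's 256. Going in under the disc, then lifting.

```bash
python3 -m pendant '{"grip":[-1,-1,-1,-1,-1,-1,-1,-1],"linear":[[15,0,0],[15,0,0],[15,0,0],[15,0,0],[15,0,0],[15,0,0],[0,0,0],[0,0,0]],"angular":[[0,0,0],[0,0,0],[0,0,0],[0,0,0],[0,0,0],[0,0,0],[0,0,0],[0,0,0]]}'
python3 -m pendant '{"grip":[-1,-1,-1,-1,-1,-1,-1,-1],"linear":[[0,0,-3],[0,0,-3],[0,0,-3],[0,0,-4],[0,0,-5],[0,0,-5],[0,0,0],[0,0,0]],"angular":[[0,0,0],[0,0,0],[0,0,0],[0,0,0],[0,0,0],[0,0,0],[0,0,0],[0,0,0]]}'
cat > m4.py <<'E'
from h import *
import sys
def disc_tool(im,o,zt):
    """pale disc centre in tool axes, disc top at tool z zt"""
    p=ctrl.camera_params('wrist');f=192/np.tan(np.radians(p['vfov'])/2);T=p['T_tool_cam']
    h,s,v=[a.astype(int) for a in cv2.split(cv2.cvtColor(im,cv2.COLOR_BGR2HSV))]
    m=((h>10)&(h<28)&(s>70)&(v>130)).astype(np.uint8);m[250:]=0;m=cv2.morphologyEx(m,cv2.MORPH_OPEN,np.ones((5,5)))
    l=cv2.connectedComponents(m)[1];m=(l==l[105,256]).astype(np.uint8)
    cn=max(cv2.findContours(m,cv2.RETR_EXTERNAL,cv2.CHAIN_APPROX_NONE)[0],key=cv2.contourArea)
    P=[]
    for q in cn[:,0]:
        d=T[:3,:3]@np.array([(q[0]-p['cx'])/f,(q[1]-p['cy'])/f,1]);P.append((T[:3,3]+d*(zt-T[2,3])/d[2])[:2])
    e=cv2.fitEllipse(np.array(P,np.float32));print('disc tool',np.round(e[0],1),'axes',np.round(e[1],1),'px',cn.min((0,1)),cn.max((0,1)))
if __name__=='__main__':
    o=ctrl.get_obs();im,c=shot('wrist',sys.argv[1]);disc_tool(im,o,float(sys.argv[2]));print('tcp',o['ee_pos'].round(1),o['orientation'].round(3))
E
python3 m4.py w7 14
```

```text
t: 12.87
ee_pos: [470.4, 166.9, 57.3]
orientation: [-3.141, 0.053, -0.001]
ft_force: [-0.5, 0.2, -1.6]
width: 21.3
grasp_force: 30.0
t: 13.53
ee_pos: [470.2, 167.0, 80.2]
orientation: [-3.141, 0.05, -0.001]
ft_force: [-0.3, -1.2, -2.5]
width: 21.7
grasp_force: 30.0
disc tool [82.9  0.9] axes [74.4 75.1] px [194  27] [321 160]
tcp [470.2 167.   80.2] [-3.141e+00  5.000e-02 -1.000e-03]
```

View pics/w7.png

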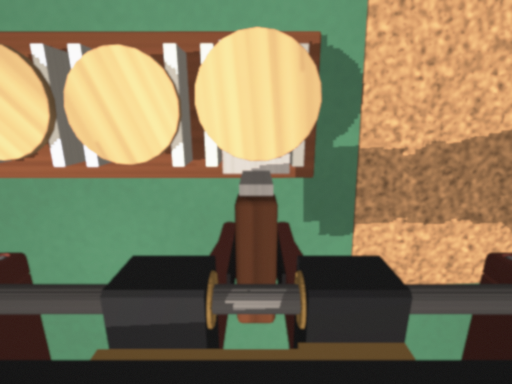

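The disc is lifted and sits centred on the blade at (258,94), at tool (82.9, 0.9). Raising it and carrying it over.

```bash
python3 -m pendant '{"grip":[-1,-1,-1,-1,-1,-1],"linear":[[0,0,-6],[0,0,-10],[0,0,-10],[0,0,-8],[0,0,-5],[0,0,0]],"angular":[[0,0,0],[0,0,0],[0,0,0],[0,0,0],[0,0,0],[0,0,0]]}' | head -2; python3 -c "
from h import *
go([341.3,-191.3,119],0.147)"
```

```text
t: 14.08
ee_pos: [470.9, 167.2, 120.3]
tcp [470.9 167.2 120.3] lin [-118.   362.5    0.6] ang [-0.0007 -0.0028 -0.179 ] t 14.0833
```

```bash
python3 -m pendant '{"grip":[-1,-1,-1,-1,-1,-1,-1,-1],"linear":[[-2.6,8,0],[-5.2,16,0],[-7.8,24,0],[-9.8,30,0],[-10.4,32,0],[-10.4,32,0],[-10.4,32,0],[-10.4,32,0]],"angular":[[0,0,0],[0,0,0],[0,0,0],[0,0,0],[0,0,0],[0,0,0],[0,0,0],[0,0,0]]}' >/dev/null
python3 -m pendant '{"grip":[-1,-1,-1,-1,-1,-1,-1,-1,-1],"linear":[[-10.4,32,0],[-9.8,30,0],[-9.1,28,0],[-7.8,24,0],[-5.9,18,0],[-3.9,12,0],[-2.6,8,0],[-1.3,4,0],[0,0,0]],"angular":[[0,0,0],[0,0,0],[0,0,0],[0,0,0],[0,0,0],[0,0,0],[0,0,0],[0,0,0],[0,0,0]]}' >/dev/null
python3 -m pendant '{"grip":[-1,-1,-1,-1,-1,-1,-1,-1,-1,-1,-1,-1],"linear":[[0,0,4],[0,0,7],[0,0,7],[0,0,7],[0,0,7],[0,0,7],[0,0,5],[0,0,3],[0,0,0],[0,0,0],[0,0,0],[0,0,0]],"angular":[[0,0,-0.01],[0,0,-0.025],[0,0,-0.035],[0,0,-0.04],[0,0,-0.035],[0,0,-0.025],[0,0,-0.01],[0,0,0],[0,0,0],[0,0,0],[0,0,0],[0,0,0]]}'|head -3
python3 m4.py w8 14; python3 -c "
from h import *
go([440.2,-176.7,71.5],0.147)"
```

```text
t: 16.5
ee_pos: [340.9, -191.2, 72.0]
orientation: [3.133, 0.232, 0.001]
disc tool [83.1 -0.3] axes [74.6 75. ] px [193  25] [319 160]
tcp [ 340.9 -191.2   72. ] [3.133e+00 2.320e-01 1.000e-03]
tcp [ 340.8 -191.3   72. ] lin [100.4   0.2   0.5] ang [ 0.0005 -0.0006  0.0008] t 16.55
```

View pics/w8.png

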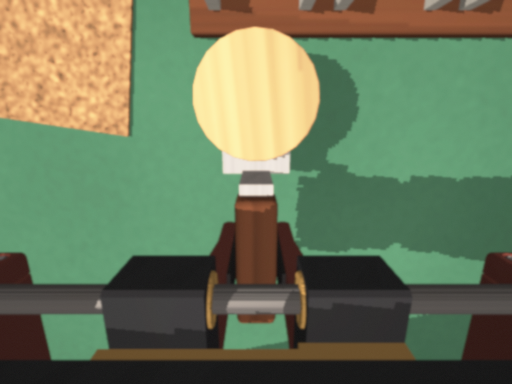

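```bash
python3 -m pendant '{"grip":[-1,-1,-1,-1,-1,-1,-1,-1],"linear":[[3,0,0],[6,0,0],[10,0,0],[10,0,0],[8,0,0],[3,0,0],[0,0,0],[0,0,0]],"angular":[[0,0,0],[0,0,0],[0,0,0],[0,0,0],[0,0,0],[0,0,0],[0,0,0],[0,0,0]]}'|head -3
python3 m4.py w9 14
```

```text
t: 17.22
ee_pos: [380.1, -184.9, 71.5]
orientation: [-3.133, -0.233, 0.001]
disc tool [83.1 -0.3] axes [74.7 75.1] px [193  25] [319 160]
tcp [ 380.1 -184.9   71.5] [-3.133e+00 -2.330e-01  1.000e-03]
```

View pics/w9.png

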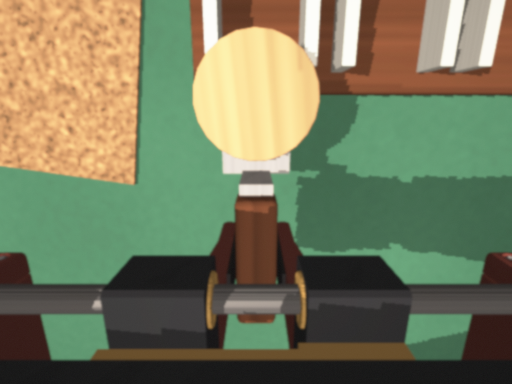

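```bash
cat > m5.py <<'E'
from h import *
import sys
im,c=load(sys.argv[1]);o=ctrl.get_obs();R=Ro.from_rotvec(o['orientation'])
h,s,v=[a.astype(int) for a in cv2.split(cv2.cvtColor(im,cv2.COLOR_BGR2HSV))]
for r in map(int,sys.argv[2:]):
    m=((s[r]<45)&(v[r]>190)).astype(int);e=np.flatnonzero(np.diff(np.r_[0,m,0]))
    for a,b in zip(e[::2],e[1::2]):
        if b-a>5:
            q=[R.inv().apply(ray(c,(x-.5,r),40)-o['ee_pos'])[1].round(1) for x in(a,b)];print(r,a,b,'tool y',q,'val',v[r,(a+b)//2])
E
python3 m5.py w9 8 15 22
```

```text
8 203 217 tool y [np.float64(-32.4), np.float64(-24.0)] val 253
8 305 320 tool y [np.float64(28.9), np.float64(37.9)] val 253
8 345 360 tool y [np.float64(52.9), np.float64(62.0)] val 253
8 448 464 tool y [np.float64(114.8), np.float64(124.4)] val 252
8 489 503 tool y [np.float64(139.5), np.float64(147.9)] val 251
15 203 217 tool y [np.float64(-32.6), np.float64(-24.1)] val 253
15 305 320 tool y [np.float64(29.1), np.float64(38.1)] val 253
15 344 360 tool y [np.float64(52.7), np.float64(62.3)] val 253
15 447 463 tool y [np.float64(114.9), np.float64(124.6)] val 252
15 487 502 tool y [np.float64(139.1), np.float64(148.1)] val 252
22 203 217 tool y [np.float64(-32.8), np.float64(-24.2)] val 253
22 304 320 tool y [np.float64(28.7), np.float64(38.4)] val 253
22 344 359 tool y [np.float64(53.0), np.float64(62.1)] val 253
22 446 461 tool y [np.float64(115.0), np.float64(124.1)] val 252
22 486 500 tool y [np.float64(139.3), np.float64(147.8)] val 252
```

```bash
cat > m6.py <<'E'
from h import *
import sys
im,c=load(sys.argv[1]);o=ctrl.get_obs();R=Ro.from_rotvec(o['orientation'])
h,s,v=[a.astype(int) for a in cv2.split(cv2.cvtColor(im,cv2.COLOR_BGR2HSV))]
for u in map(int,sys.argv[2:]):
    m=(s[:,u]<45)&(v[:,u]>190);r=np.flatnonzero(m[:110]).max();print(u,r,v[r-2:r+4,u],'tool x end',R.inv().apply(ray(c,(u,r+.5),40)-o['ee_pos']).round(1))
E
python3 m6.py w9 310 343 346 349 443 446 486
```

```text
310 57 [222 221 220 218 221 228] tool x end [108.1  33.6  31.4]
343 65 [251 248 226 171 133 123] tool x end [103.4  54.7  31.4]
346 65 [253 250 231 174 133 122] tool x end [103.4  56.6  31.4]
349 65 [253 250 231 174 130 114] tool x end [103.4  58.5  31.4]
443 65 [252 251 238 188 135 111] tool x end [103.5 117.8  31.4]
446 65 [252 251 239 187 131 107] tool x end [103.5 119.7  31.4]
486 65 [252 250 237 183 125 103] tool x end [103.5 144.9  31.3]
```

The rails are clear. The bay centre lies at tool (143.5, 2.55) and the disc at (83.1, -0.3), so the shift is (60.4, 2.8). Inserting, lowering and withdrawing.

```bash
python3 -m pendant '{"grip":[-1,-1,-1,-1,-1,-1,-1,-1,-1,-1],"linear":[[3,2.8,0],[7,0,0],[10,0,0],[12,0,0],[12,0,0],[9,0,0],[5,0,0],[2.4,0,0],[0,0,0],[0,0,0]],"angular":[[0,0,0],[0,0,0],[0,0,0],[0,0,0],[0,0,0],[0,0,0],[0,0,0],[0,0,0],[0,0,0],[0,0,0]]}'|sed -n 2,4p
python3 m4.py w10 14; python3 m5.py w10 8 15 22
```

```text
ee_pos: [439.9, -178.8, 71.5]
orientation: [-3.133, -0.233, 0.001]
ft_force: [0.3, 1.3, -1.6]
disc tool [82.4 -0.6] axes [72.8 76.3] px [190  28] [319 160]
tcp [ 439.9 -178.8   71.5] [-3.133e+00 -2.330e-01  1.000e-03]
8 243 265 tool y [np.float64(-8.4), np.float64(4.8)] val 236
8 412 439 tool y [np.float64(93.1), np.float64(109.3)] val 224
15 243 270 tool y [np.float64(-8.5), np.float64(7.8)] val 234
15 411 439 tool y [np.float64(93.0), np.float64(110.0)] val 226
22 243 270 tool y [np.float64(-8.5), np.float64(7.9)] val 235
22 411 438 tool y [np.float64(93.6), np.float64(110.0)] val 227
```

View pics/w10.png

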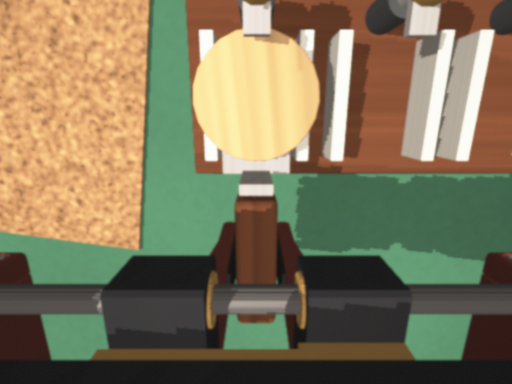

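The toe at (257,20) sits over the disc's edge and on its centreline, so the disc is centred in the bay. Lowering and backing out.

```bash
python3 -m pendant '{"grip":[-1,-1,-1,-1,-1,-1,-1,-1],"linear":[[0,0,2],[0,0,3],[0,0,2],[0,0,2],[0,0,2],[0,0,3],[0,0,2],[0,0,0]],"angular":[[0,0,0],[0,0,0],[0,0,0],[0,0,0],[0,0,0],[0,0,0],[0,0,0],[0,0,0]]}'|sed -n 2,4p
python3 -m pendant '{"grip":[-1,-1,-1,-1,-1,-1,-1,-1,-1],"linear":[[-4,0,0],[-10,0,0],[-15,0,0],[-20,0,0],[-20,0,0],[-15,0,0],[-14,0,0],[0,0,0],[0,0,0]],"angular":[[0,0,0],[0,0,0],[0,0,0],[0,0,0],[0,0,0],[0,0,0],[0,0,0],[0,0,0],[0,0,0]]}'|sed -n 2,4p
python3 - <<'E'
from h import *
im,c=shot('wrist','w11');o=ctrl.get_obs()
from m3 import blade_tool
blade_tool(im);go([380,200,110],-.032)
E
```

```text
ee_pos: [440.1, -179.0, 55.2]
orientation: [-3.133, -0.232, 0.001]
ft_force: [-0.2, 1.0, -2.1]
ee_pos: [343.0, -193.8, 55.9]
orientation: [3.133, 0.23, 0.0]
ft_force: [0.9, -0.2, -1.6]
rows 39 173
39 219 293 [115.9 -22.2  22. ] [115.9  21.8  22. ] w -44.0
45 218 293 [112.7 -22.9  22. ] [112.7  21.9  22. ] w -44.8
167 222 290 [ 40. -23.  22.] [40.  22.5 22. ] w -45.4
173 223 288 [ 36.  -22.4  22. ] [36.  21.3 22. ] w -43.7
tcp [ 344. -194.   56.] lin [  93.5 -384.4  -54.3] ang [ 0.0007 -0.0011  0.1792] t 19.6167
```

```bash
python3 -m pendant '{"grip":[-1,-1,-1,-1,-1,-1,-1,-1,-1,-1],"linear":[[5,0,-14],[10,0,-20],[10,0,-20],[15,-20,0],[15,-30,0],[15,-37,0],[15,-37,0],[17,-36,0],[0,-40,0],[0,-40,0]],"angular":[[0,0,0],[0,0,0],[0,0,0],[0,0,0],[0,0,0],[0,0,0],[0,0,0],[0,0,0],[0,0,0],[0,0,0]]}'|sed -n 2,2p
python3 -m pendant '{"grip":[-1,-1,-1,-1,-1,-1,-1,-1,-1,-1],"linear":[[0,-40,0],[0,-40,0],[0,-40,0],[0,-40,0],[0,-30,0],[0,-12,0],[0,0,0],[0,0,0],[0,0,0],[0,0,0]],"angular":[[0,0,0],[0,0,0],[0,0,0],[0,0,0],[0,0,0.06],[0,0,0.06],[0,0,0.059],[0,0,0],[0,0,0],[0,0,0]]}'|sed -n 2,4p
python3 -c "
from h import *
go([379.8,257.9,56.5],-.032)"
```

```text
ee_pos: [410.5, 61.5, 110.0]
ee_pos: [379.9, 258.8, 109.7]
orientation: [-3.141, 0.046, -0.0]
ft_force: [0.3, -0.4, -1.6]
tcp [379.9 258.8 109.7] lin [-0.1  0.9 53.2] ang [-0.0001 -0.      0.0025] t 21.2833
```

```bash
python3 -m pendant '{"grip":[-1,-1,-1,-1,-1,-1],"linear":[[0,0.9,20],[0,0,20],[0,0,13],[0,0,0],[0,0,0],[0,0,0]],"angular":[[0,0,0.002],[0,0,0],[0,0,0],[0,0,0],[0,0,0],[0,0,0]]}'|sed -n 2,4p
python3 -c "
from h import *
im,c=shot('wrist','w12')"; python3 m5.py w12 1 4 7
```

```text
ee_pos: [380.3, 257.8, 57.2]
orientation: [-3.141, 0.052, -0.001]
ft_force: [0.6, 0.1, -1.7]
1 38 54 tool y [np.float64(-120.9), np.float64(-112.0)] val 254
1 150 166 tool y [np.float64(-58.9), np.float64(-50.0)] val 254
1 194 209 tool y [np.float64(-34.5), np.float64(-26.2)] val 254
1 305 321 tool y [np.float64(27.0), np.float64(35.9)] val 254
1 347 365 tool y [np.float64(50.3), np.float64(60.2)] val 254
1 460 477 tool y [np.float64(112.8), np.float64(122.3)] val 254
4 38 54 tool y [np.float64(-121.2), np.float64(-112.3)] val 254
4 150 166 tool y [np.float64(-59.0), np.float64(-50.1)] val 254
4 194 210 tool y [np.float64(-34.6), np.float64(-25.7)] val 254
4 304 321 tool y [np.float64(26.5), np.float64(35.9)] val 254
4 347 365 tool y [np.float64(50.4), np.float64(60.4)] val 254
4 459 477 tool y [np.float64(112.6), np.float64(122.6)] val 254
7 39 55 tool y [np.float64(-120.9), np.float64(-112.0)] val 253
7 151 166 tool y [np.float64(-58.6), np.float64(-50.2)] val 252
7 194 209 tool y [np.float64(-34.7), np.float64(-26.3)] val 252
7 304 321 tool y [np.float64(26.6), np.float64(36.0)] val 251
7 347 364 tool y [np.float64(50.5), np.float64(60.0)] val 246
7 461 475 tool y [np.float64(114.0), np.float64(121.7)] val 235
```

The blade is centred between the rails to 0.5 mm. Inserting and lifting.

```bash
python3 -m pendant '{"grip":[-1,-1,-1,-1,-1,-1,-1,-1],"linear":[[15,0,0],[15,0,0],[15,0,0],[15,0,0],[15,0,0],[14,0,0],[0,0,0],[0,0,0]],"angular":[[0,0,0],[0,0,0],[0,0,0],[0,0,0],[0,0,0],[0,0,0],[0,0,0],[0,0,0]]}'|sed -n 2,4p
python3 -m pendant '{"grip":[-1,-1,-1,-1,-1,-1,-1,-1,-1,-1],"linear":[[0,0,-3],[0,0,-3],[0,0,-3],[0,0,-4],[0,0,-8],[0,0,-10],[0,0,-10],[0,0,-10],[0,0,-7],[0,0,-5]],"angular":[[0,0,0],[0,0,0],[0,0,0],[0,0,0],[0,0,0],[0,0,0],[0,0,0],[0,0,0],[0,0,0],[0,0,0]]}'|sed -n 2,4p
python3 m4.py w13 14
```

```text
ee_pos: [469.3, 255.0, 57.4]
orientation: [-3.14, 0.053, -0.002]
ft_force: [0.2, -0.4, -1.4]
ee_pos: [469.2, 255.2, 121.2]
orientation: [-3.14, 0.052, -0.002]
ft_force: [-0.2, 0.4, -2.5]
disc tool [ 82.8 -22.1] axes [ 69.8 137.1] px [100  26] [318 159]
tcp [469.2 255.2 121.2] [-3.14e+00  5.20e-02 -2.00e-03]
```

```bash
python3 -m pendant '{"grip":[-1,-1,-1,-1,-1,-1,-1,-1,-1,-1],"linear":[[-0.9,8,0],[-1.8,16,0],[-2.7,24,0],[-3.4,30,0],[-3.8,34,0],[-3.8,34,0],[-3.8,34,0],[-3.8,34,0],[-3.8,34,0],[-3.8,34,0]],"angular":[[0,0,0],[0,0,0],[0,0,0],[0,0,0],[0,0,0],[0,0,0],[0,0,0],[0,0,0],[0,0,0],[0,0,0]]}' >/dev/null
python3 -m pendant '{"grip":[-1,-1,-1,-1,-1,-1,-1,-1,-1,-1,-1,-1],"linear":[[-3.8,34,0],[-3.8,34,0],[-3.8,34,0],[-3.8,34,0],[-3.4,30,0],[-2.9,26,0],[-2.5,22,0],[-1.8,16,0],[-1.1,10,0],[-0.7,6,0],[-0.3,3,0],[0,0,0]],"angular":[[0,0,0],[0,0,0],[0,0,0],[0,0,0],[0,0,0],[0,0,0],[0,0,0],[0,0,0],[0,0,0],[0,0,0],[0,0,0],[0,0,0]]}' >/dev/null
python3 -m pendant '{"grip":[-1,-1,-1,-1,-1,-1,-1,-1,-1,-1],"linear":[[0,0,0],[0,0,0],[0,0,0],[0,0,0],[0,0,0],[0,0,0],[0,0,0],[0,0,0],[0,0,0],[0,0,0]],"angular":[[0,0,-0.01],[0,0,-0.025],[0,0,-0.035],[0,0,-0.04],[0,0,-0.035],[0,0,-0.025],[0,0,-0.009],[0,0,0],[0,0,0],[0,0,0]]}'|sed -n 2,4p
python3 -c "
from h import *
go([393.1,-272.8,72],.147)"; python3 m4.py w14 14
```

```text
ee_pos: [391.8, -273.7, 119.7]
orientation: [-3.133, -0.229, -0.0]
ft_force: [0.0, 1.0, -2.2]
tcp [ 391.8 -273.7  119.7] lin [ 1.4 -0.7 47.7] ang [-0.     -0.     -0.0012] t 26.05
disc tool [83.5 -2.5] axes [74.6 75.2] px [188  25] [316 159]
tcp [ 391.8 -273.7  119.7] [-3.133 -0.229 -0.   ]
```

View pics/w14.png

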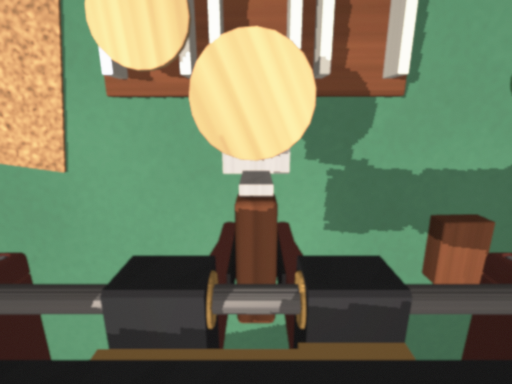

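The second disc is on the blade (centre u=252, 2.5 mm left). The first lies flat in its bay at (138,18), between its rails. Lowering and measuring the middle bay.

```bash
python3 -m pendant '{"grip":[-1,-1,-1,-1,-1,-1,-1,-1,-1,-1],"linear":[[1.4,0,4],[0,0,8],[0,0,9],[0,0,9],[0,0,8],[0,0,6],[0,0,3.7],[0,0,0],[0,0,0],[0,0,0]],"angular":[[0,0,0],[0,0,0],[0,0,0],[0,0,0],[0,0,0],[0,0,0],[0,0,0],[0,0,0],[0,0,0],[0,0,0]]}'|sed -n 2,2p
python3 m4.py w15 14; python3 m5.py w15 8 15 22;python3 m6.py w15 347 350 353
```

```text
ee_pos: [393.4, -273.8, 72.2]
disc tool [83.5 -2.5] axes [74.8 75.1] px [188  25] [316 159]
tcp [ 393.4 -273.8   72.2] [3.133e+00 2.290e-01 1.000e-03]
8 196 210 tool y [np.float64(-36.8), np.float64(-28.3)] val 252
8 298 313 tool y [np.float64(24.8), np.float64(33.8)] val 252
8 338 353 tool y [np.float64(48.9), np.float64(58.0)] val 252
8 441 456 tool y [np.float64(111.1), np.float64(120.1)] val 252
15 196 210 tool y [np.float64(-37.0), np.float64(-28.5)] val 253
15 298 313 tool y [np.float64(24.9), np.float64(34.0)] val 252
15 337 352 tool y [np.float64(48.6), np.float64(57.7)] val 252
15 440 455 tool y [np.float64(111.1), np.float64(120.2)] val 252
22 197 211 tool y [np.float64(-36.6), np.float64(-28.0)] val 253
22 297 312 tool y [np.float64(24.5), np.float64(33.6)] val 253
22 337 352 tool y [np.float64(48.9), np.float64(58.0)] val 252
22 439 454 tool y [np.float64(111.2), np.float64(120.3)] val 252
347 65 [243 234 204 149 113 102] tool x end [103.2  57.4  32.4]
350 40 [196 194 191 182 174 166] tool x end [117.4  58.   32.4]Traceback (most recent call last):
  File "m6.py", line 6, in <module>
    m=(s[:,u]<45)&(v[:,u]>190);r=np.flatnonzero(m[:110]).max();print(u,r,v[r-2:r+4,u],'tool x end',R.inv().apply(ray(c,(u,r+.5),40)-o['ee_pos']).round(1))
                                 ~~~~~~~~~~~~~~~~~~~~~~~~~~~^^
    return umr_maximum(a, axis, None, out, keepdims, initial, where)
ValueError: zero-size array to reduction operation maximum which has no identity
```

```bash
python3 -m pendant '{"grip":[-1,-1,-1,-1,-1,-1,-1,-1,-1,-1],"linear":[[3,0.7,0],[7,0,0],[10,0,0],[12,0,0],[12,0,0],[9,0,0],[5,0,0],[1.8,0,0],[0,0,0],[0,0,0]],"angular":[[0,0,0],[0,0,0],[0,0,0],[0,0,0],[0,0,0],[0,0,0],[0,0,0],[0,0,0],[0,0,0],[0,0,0]]}'|sed -n 2,4p
python3 m4.py w16 14
python3 -m pendant '{"grip":[-1,-1,-1,-1,-1,-1,-1,-1],"linear":[[0,0,2],[0,0,3],[0,0,2],[0,0,2],[0,0,2],[0,0,3],[0,0,2.5],[0,0,0]],"angular":[[0,0,0],[0,0,0],[0,0,0],[0,0,0],[0,0,0],[0,0,0],[0,0,0],[0,0,0]]}'|sed -n 2,4p
python3 -m pendant '{"grip":[-1,-1,-1,-1,-1,-1,-1,-1,-1],"linear":[[-4,0,0],[-10,0,0],[-15,0,0],[-20,0,0],[-20,0,0],[-15,0,0],[-14,0,0],[0,0,0],[0,0,0]],"angular":[[0,0,0],[0,0,0],[0,0,0],[0,0,0],[0,0,0],[0,0,0],[0,0,0],[0,0,0],[0,0,0]]}'|sed -n 2,4p
```

```text
ee_pos: [452.0, -265.3, 71.8]
orientation: [-3.133, -0.229, 0.001]
ft_force: [-0.6, -0.3, -2.7]
disc tool [82.8 -2.5] axes [72.9 75.8] px [188  27] [316 159]
tcp [ 452.  -265.3   71.8] [-3.133e+00 -2.290e-01  1.000e-03]
ee_pos: [452.1, -265.5, 54.9]
orientation: [-3.133, -0.229, 0.001]
ft_force: [0.1, -0.1, -1.2]
ee_pos: [354.8, -280.2, 55.7]
orientation: [3.133, 0.226, 0.001]
ft_force: [0.6, -0.3, -1.5]
```

```bash
python3 -m pendant '{"grip":[-1,-1,-1,-1,-1,-1,-1,-1,-1,-1],"linear":[[5,0,-14],[10,0,-20],[15,-5,-20],[20,-20,0],[20,-30,0],[20,-34,0],[15,-37,0],[15,-37,0],[0,-40,0],[0,-40,0]],"angular":[[0,0,0],[0,0,0],[0,0,0],[0,0,0],[0,0,0],[0,0,0],[0,0,0],[0,0,0],[0,0,0],[0,0,0]]}'|sed -n 2,2p
python3 -m pendant '{"grip":[-1,-1,-1,-1,-1,-1,-1,-1,-1,-1,-1,-1],"linear":[[0,-40,0],[0,-40,0],[0,-40,0],[0,-40,0],[0,-40,0],[0,-40,0],[0,-40,0],[0,-40,0],[0,-30,0],[0,-20,0],[0,0,0],[0,0,0]],"angular":[[0,0,0],[0,0,0],[0,0,0],[0,0,0],[0,0,0],[0,0,0],[0,0,0],[0,0,0],[0,0,0.06],[0,0,0.06],[0,0,0.058],[0,0,0]]}'|sed -n 2,4p
python3 -m pendant '{"grip":[-1,-1,-1],"linear":[[0,0,0],[0,0,0],[0,0,0]],"angular":[[0,0,0],[0,0,0],[0,0,0]]}' >/dev/null
python3 -c "
from h import *
go([385.6,344.1,56.5],-.032)"
```

```text
ee_pos: [440.3, -19.8, 109.8]
ee_pos: [386.1, 346.5, 109.5]
orientation: [-3.14, 0.049, -0.001]
ft_force: [-0.2, -0.0, -0.2]
tcp [386.3 343.7 109.5] lin [-0.7 -0.4 53. ] ang [0.0001 0.0001 0.0002] t 31.3667
```

```bash
python3 -m pendant '{"grip":[-1,-1,-1,-1,-1,-1],"linear":[[-0.7,0,20],[0,0,20],[0,0,13],[0,0,0],[0,0,0],[0,0,0]],"angular":[[0,0,0],[0,0,0],[0,0,0],[0,0,0],[0,0,0],[0,0,0]]}'|sed -n 2,4p
python3 -c "
from h import *
im,c=shot('wrist','w17')
from m3 import blade_tool
blade_tool(im)"; python3 m5.py w17 1 4 7
```

```text
ee_pos: [386.1, 344.2, 57.1]
orientation: [-3.141, 0.051, -0.001]
ft_force: [0.1, -0.4, -2.2]
rows 40 173
40 220 292 [115.3 -21.5  22. ] [115.3  21.4  22. ] w -42.9
46 219 293 [112.1 -22.2  22. ] [112.1  22.1  22. ] w -44.3
167 222 289 [ 40.  -22.8  22. ] [40. 22. 22.] w -44.8
173 223 289 [ 35.9 -22.3  22. ] [35.9 22.1 22. ] w -44.4
1 195 210 tool y [np.float64(-33.9), np.float64(-25.5)] val 254
1 306 323 tool y [np.float64(27.6), np.float64(37.0)] val 254
1 349 366 tool y [np.float64(51.4), np.float64(60.8)] val 254
1 462 479 tool y [np.float64(113.9), np.float64(123.3)] val 253
1 505 512 tool y [np.float64(137.7), np.float64(141.6)] val 252
4 195 211 tool y [np.float64(-33.9), np.float64(-25.1)] val 254
4 305 323 tool y [np.float64(27.1), np.float64(37.1)] val 254
4 349 366 tool y [np.float64(51.5), np.float64(61.0)] val 254
4 461 478 tool y [np.float64(113.7), np.float64(123.1)] val 253
4 505 512 tool y [np.float64(138.1), np.float64(141.9)] val 253
7 195 211 tool y [np.float64(-34.0), np.float64(-25.1)] val 254
7 305 322 tool y [np.float64(27.2), np.float64(36.6)] val 254
7 348 366 tool y [np.float64(51.1), np.float64(61.1)] val 254
7 461 477 tool y [np.float64(113.9), np.float64(122.8)] val 253
7 504 512 tool y [np.float64(137.9), np.float64(142.3)] val 253
```

```bash
python3 -m pendant '{"grip":[-1,-1,-1,-1,-1,-1,-1,-1],"linear":[[15,0,0],[15,0,0],[15,0,0],[15,0,0],[15,0,0],[14,0,0],[0,0,0],[0,0,0]],"angular":[[0,0,0],[0,0,0],[0,0,0],[0,0,0],[0,0,0],[0,0,0],[0,0,0],[0,0,0]]}'|sed -n 2,4p
python3 -m pendant '{"grip":[-1,-1,-1,-1,-1,-1,-1,-1,-1,-1,-1],"linear":[[0,0,-3],[0,0,-3],[0,0,-3],[0,0,-4],[0,0,-8],[0,0,-10],[0,0,-10],[0,0,-10],[0,0,-7],[0,0,-5],[0,0,0]],"angular":[[0,0,0],[0,0,0],[0,0,0],[0,0,0],[0,0,0],[0,0,0],[0,0,0],[0,0,0],[0,0,0],[0,0,0],[0,0,0]]}'|sed -n 2,4p
python3 m4.py w18 14
```

```text
ee_pos: [476.0, 341.3, 56.9]
orientation: [-3.14, 0.053, -0.002]
ft_force: [-0.8, 0.4, -1.6]
ee_pos: [475.1, 341.9, 121.0]
orientation: [-3.14, 0.05, -0.003]
ft_force: [-0.8, -1.0, -2.1]
disc tool [83.   0.2] axes [74.2 75.2] px [193  27] [320 160]
tcp [475.1 341.9 121. ] [-3.14e+00  5.00e-02 -3.00e-03]
```

```bash
python3 -m pendant '{"grip":[-1,-1,-1,-1,-1,-1,-1,-1,-1,-1],"linear":[[0,4,0],[0,8,0],[-1,12,0],[-1,17,0],[-2,22,0],[-2,26,0],[-2,30,0],[-2,33,0],[-2,34,0],[-2,34,0]],"angular":[[0,0,0],[0,0,0],[0,0,0],[0,0,0],[0,0,0],[0,0,0],[0,0,0],[0,0,0],[0,0,0],[0,0,0]]}' >/dev/null
python3 -m pendant '{"grip":[-1,-1,-1,-1,-1,-1,-1,-1,-1,-1,-1,-1],"linear":[[-2,34,0],[-2,34,0],[-2,34,0],[-2,34,0],[-2,34,0],[-2,34,0],[-2,34,0],[-2,34,0],[-2,34,0],[-2,31,0],[-2,28,0],[-2,25,0]],"angular":[[0,0,0],[0,0,0],[0,0,0],[0,0,0],[0,0,0],[0,0,0],[0,0,0],[0,0,0],[0,0,0],[0,0,0],[0,0,0],[0,0,0]]}' >/dev/null
python3 -m pendant '{"grip":[-1,-1,-1,-1,-1,-1,-1,-1],"linear":[[-2,22,0],[-2,19,0],[-1,16,0],[-1,13,0],[0,10,0],[0,7,0],[0,4,0],[0,0,0]],"angular":[[0,0,0],[0,0,0],[0,0,0],[0,0,0],[0,0,0],[0,0,0],[0,0,0],[0,0,0]]}' >/dev/null
python3 -m pendant '{"grip":[-1,-1,-1,-1,-1,-1,-1,-1,-1,-1],"linear":[[0,0,0],[0,0,0],[0,0,0],[0,0,0],[0,0,0],[0,0,0],[0,0,0],[0,0,0],[0,0,0],[0,0,0]],"angular":[[0,0,-0.01],[0,0,-0.025],[0,0,-0.035],[0,0,-0.04],[0,0,-0.035],[0,0,-0.025],[0,0,-0.01],[0,0,0],[0,0,0],[0,0,0]]}'|sed -n 2,4p
python3 -c "
from h import *
go([405.7,-357.3,72],.147)"; python3 m4.py w19 14
```

```text
ee_pos: [408.0, -357.7, 119.5]
orientation: [-3.133, -0.232, 0.0]
ft_force: [-0.2, 0.3, -0.8]
tcp [ 408.  -357.7  119.5] lin [-2.2 -0.8 47.5] ang [-0.      0.0001  0.0008] t 36.8833
disc tool [83.2 -0.3] axes [74.6 75.2] px [191  26] [320 160]
tcp [ 408.  -357.7  119.5] [-3.133 -0.232  0.   ]
```

```bash
python3 -m pendant '{"grip":[-1,-1,-1,-1,-1,-1,-1,-1,-1,-1],"linear":[[-2.2,0,4],[0,0,8],[0,0,9],[0,0,9],[0,0,8],[0,0,6],[0,0,3.5],[0,0,0],[0,0,0],[0,0,0]],"angular":[[0,0,0],[0,0,0],[0,0,0],[0,0,0],[0,0,0],[0,0,0],[0,0,0],[0,0,0],[0,0,0],[0,0,0]]}'|sed -n 2,2p
python3 m4.py w20 14; python3 m5.py w20 8 22;python3 m6.py w20 170 173 176
```

```text
ee_pos: [406.1, -358.4, 72.2]
disc tool [83.2 -0.2] axes [74.7 75.1] px [191  26] [320 160]
tcp [ 406.1 -358.4   72.2] [3.133e+00 2.320e-01 1.000e-03]
8 197 211 tool y [np.float64(-36.2), np.float64(-27.7)] val 253
8 299 314 tool y [np.float64(25.4), np.float64(34.4)] val 253
22 198 212 tool y [np.float64(-36.0), np.float64(-27.5)] val 253
22 298 314 tool y [np.float64(25.1), np.float64(34.8)] val 253
170 66 [253 248 212 147 124 118] tool x end [102.6 -54.8  32.4]
173 66 [250 244 205 145 125 122] tool x end [102.6 -52.9  32.4]Traceback (most recent call last):
  File "m6.py", line 6, in <module>
    m=(s[:,u]<45)&(v[:,u]>190);r=np.flatnonzero(m[:110]).max();print(u,r,v[r-2:r+4,u],'tool x end',R.inv().apply(ray(c,(u,r+.5),40)-o['ee_pos']).round(1))
                                 ~~~~~~~~~~~~~~~~~~~~~~~~~~~^^
    return umr_maximum(a, axis, None, out, keepdims, initial, where)
ValueError: zero-size array to reduction operation maximum which has no identity
```

```bash
python3 -m pendant '{"grip":[-1,-1,-1,-1,-1,-1,-1,-1,-1,-1],"linear":[[3,-0.8,0],[7,0,0],[10,0,0],[12,0,0],[12,0,0],[9,0,0],[5,0,0],[1.4,0,0],[0,0,0],[0,0,0]],"angular":[[0,0,0],[0,0,0],[0,0,0],[0,0,0],[0,0,0],[0,0,0],[0,0,0],[0,0,0],[0,0,0],[0,0,0]]}'|sed -n 2,4p
python3 m4.py w21 14
python3 -m pendant '{"grip":[-1,-1,-1,-1,-1,-1,-1,-1],"linear":[[0,0,2],[0,0,3],[0,0,2],[0,0,2],[0,0,2],[0,0,3],[0,0,2.5],[0,0,0]],"angular":[[0,0,0],[0,0,0],[0,0,0],[0,0,0],[0,0,0],[0,0,0],[0,0,0],[0,0,0]]}'|sed -n 2,4p
python3 -m pendant '{"grip":[-1,-1,-1,-1,-1,-1,-1,-1,-1],"linear":[[-4,0,0],[-10,0,0],[-15,0,0],[-20,0,0],[-20,0,0],[-15,0,0],[-14,0,0],[0,0,0],[0,0,0]],"angular":[[0,0,0],[0,0,0],[0,0,0],[0,0,0],[0,0,0],[0,0,0],[0,0,0],[0,0,0],[0,0,0]]}'|sed -n 2,4p
python3 -m pendant '{"grip":[-1,-1,-1,-1,-1,-1,-1,-1,-1,-1],"linear":[[0,0,-20],[0,0,-30],[0,0,-30],[0,0,-30],[0,0,-30],[0,-15,-10],[0,-35,0],[0,-35,0],[0,0,0],[0,0,0]],"angular":[[0,0,0],[0,0,0],[0,0,0],[0,0,0],[0,0,0],[0,0,0],[0,0,0],[0,0,0],[0,0,0],[0,0,0]]}'|sed -n 2,4p
python3 - <<'E'
from h import *
shot('wrist','w22');shot('top','t2')
E
```

```text
ee_pos: [464.1, -348.3, 71.8]
orientation: [-3.133, -0.233, 0.001]
ft_force: [1.1, -0.9, -2.3]
disc tool [82.5 -0.2] axes [72.9 75.8] px [192  28] [320 160]
tcp [ 464.1 -348.3   71.8] [-3.133e+00 -2.330e-01  1.000e-03]
ee_pos: [464.2, -348.4, 54.9]
orientation: [-3.132, -0.232, 0.001]
ft_force: [-0.3, 0.7, -0.9]
ee_pos: [366.9, -363.5, 55.7]
orientation: [3.133, 0.229, 0.0]
ft_force: [-0.4, 0.1, -0.8]
ee_pos: [355.5, -277.8, 205.9]
orientation: [3.132, 0.236, 0.001]
ft_force: [0.0, -0.3, -0.6]
```

View pics/w22.png

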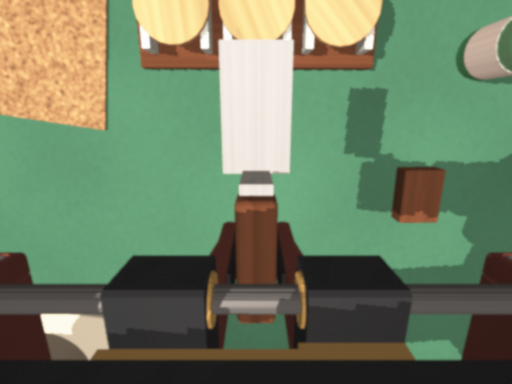

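All three discs lie in their bays, at (170,10), (257,10) and (342,10). Now the slice goes back to its spot on the mat.

```bash
python3 -m pendant '{"grip":[-1,-1,-1,-1,-1,-1,-1,-1,-1,-1],"linear":[[11.7,-28.9,10],[11.7,-28.9,10],[11.7,-28.9,10],[11.7,-28.9,10],[11.7,-28.9,10],[11.7,-28.9,10],[11.7,-28.9,10],[11.7,-28.9,10],[11.7,-28.9,10],[11.7,-28.9,10]],"angular":[[0,0,0],[0,0,0],[0,0,0],[0,0,0],[0,0,0],[0,0,0],[0,0,0],[0,0,0],[0,0,0],[0,0,0]]}'|sed -n 2,2p
python3 -m pendant '{"grip":[-1,-1,-1,-1,-1,-1,-1,-1],"linear":[[0,0,0],[0,0,0],[0,0,0],[0,0,0],[0,0,0],[0,0,0],[0,0,0],[0,0,0]],"angular":[[0,0,0.102],[0,0,0.102],[0,0,0.102],[0,0,0.102],[0,0,0.102],[0,0,0],[0,0,0],[0,0,0]]}'|sed -n 2,2p
python3 - <<'E'
from h import *
im,c=shot('wrist','w23');go([428.2,24.9,32],-0.361)
E
```

```text
ee_pos: [429.9, 25.2, 104.9]
ee_pos: [428.8, 23.9, 105.4]
tcp [428.6  23.9 105.4] lin [-0.8 -0.8 73.4] ang [-0.0001 -0.0002  0.0009] t 42.6
```

View pics/w23.png

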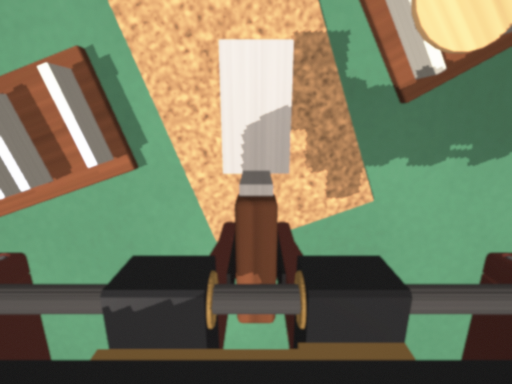

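That was my 15th picture view, one over the 14 allowed, so I'll view no more and work from numbers only. It shows the blade over clear cork at (256,105). Lowering it.

```bash
python3 -m pendant '{"grip":[-1,-1,-1,-1,-1,-1,-1],"linear":[[-0.8,-0.8,20],[0,0,20],[0,0,20],[0,0,10],[0,0,3],[0,0,0],[0,0,0]],"angular":[[0,0,0],[0,0,0],[0,0,0],[0,0,0],[0,0,0],[0,0,0],[0,0,0]]}'|sed -n 2,4p
python3 -m pendant '{"grip":[-1,-1],"linear":[[0,0,1.5],[0,0,0]],"angular":[[0,0,0],[0,0,0]]}'|sed -n '2p;4p'
python3 -m pendant '{"grip":[-1,-1],"linear":[[0,0,1],[0,0,0]],"angular":[[0,0,0],[0,0,0]]}'|sed -n '2p;4p'
```

```text
ee_pos: [428.1, 25.1, 32.9]
orientation: [-3.09, 0.565, -0.001]
ft_force: [0.9, 0.1, -0.7]
ee_pos: [428.3, 25.1, 31.6]
ft_force: [0.3, -0.4, -1.2]
ee_pos: [427.9, 25.2, 30.3]
ft_force: [0.7, 0.5, -0.9]
```

```bash
python3 -m pendant '{"grip":[-1,-1],"linear":[[0,0,1],[0,0,0]],"angular":[[0,0,0],[0,0,0]]}'|sed -n '2p;4p'
python3 -m pendant '{"grip":[1,1,1,1,1,1,1,1,1,1],"linear":[[0,0,0],[0,0,0],[0,0,0],[0,0,0],[0,0,0],[0,0,0],[0,0,0],[0,0,0],[0,0,0],[0,0,0]],"angular":[[0,0,0],[0,0,0],[0,0,0],[0,0,0],[0,0,0],[0,0,0],[0,0,0],[0,0,0],[0,0,0],[0,0,0]]}'|sed -n '2p;4,5p'
python3 -m pendant '{"grip":[1,1,1,1,1,1,1,1],"linear":[[0,0,-15],[0,0,-30],[0,0,-40],[0,0,-40],[0,0,-40],[0,0,-30],[0,0,0],[0,0,0]],"angular":[[0,0,0],[0,0,0],[0,0,0],[0,0,0],[0,0,0],[0,0,0],[0,0,0],[0,0,0]]}'|sed -n '2p;4,5p'
python3 - <<'E'
from h import *
im,c=shot('wrist','w24');h,s,v=[a.astype(int) for a in cv2.split(cv2.cvtColor(im,cv2.COLOR_BGR2HSV))]
m=((s<50)&(v>100)).astype(np.uint8);m[250:]=0
for cn in cv2.findContours(m,cv2.RETR_EXTERNAL,cv2.CHAIN_APPROX_NONE)[0]:
    if cv2.contourArea(cn)<1000: continue
    P=np.array([ray(c,p[0],7)[:2] for p in cn],np.float32);r=cv2.minAreaRect(P);print('grey',np.round(r[0],1),np.round(r[1],1),round(r[2],2))
# mallet head (brown) at z=63
m=((h<13)&(s>90)&(v<170)&(v>25)).astype(np.uint8);m[250:]=0
for z in(63,):
  for cn in cv2.findContours(m,cv2.RETR_EXTERNAL,cv2.CHAIN_APPROX_NONE)[0]:
    if cv2.contourArea(cn)<300: continue
    P=np.array([ray(c,p[0],z)[:2] for p in cn],np.float32);r=cv2.minAreaRect(P);print('brown',np.round(r[0],1),np.round(r[1],1),round(r[2],2),cn.min((0,1)),cn.max((0,1)))
E
```

```text
ee_pos: [427.7, 25.2, 29.4]
ft_force: [-2.6, 0.2, 6.9]
ee_pos: [427.7, 25.1, 29.0]
ft_force: [-0.1, -0.6, 0.2]
width: 84.8
ee_pos: [428.7, 25.2, 225.6]
ft_force: [-0.1, -0.0, 0.5]
width: 87.7
grey [557.  312.5] [58.3 89.2] 88.29
grey [554.1 221.8] [51.4 88.8] 87.97
grey [477.3 -31. ] [43.5 90.8] 84.32
brown [319.9 -53.8] [52.8 16. ] 20.92 [331 223] [364 249]
brown [399.2 156.9] [16.6 53.9] 26.38 [147 223] [180 249]
brown [406.3 -22.8] [21.9 70.3] 84.49 [286 154] [314 212]
brown [542.9 214.5] [229.2  92.5] 88.24 [ 0 71] [172 213]
brown [ 534.9 -185.4] [112.7 173.5] 8.3 [314   0] [511 105]
brown [624.9  49.6] [60.1 20.5] 69.22 [134   0] [194  23]
```

The slice now sits about 45 mm from where I set it, so the announced knock has come. I'll check it against the mat's outline.

```bash
cat > mat.py <<'E'
from h import *
import sys
for tag in sys.argv[1:]:
    im,c=load(tag);h,s,v=[a.astype(int) for a in cv2.split(cv2.cvtColor(im,cv2.COLOR_BGR2HSV))]
    ng=(~((h>40)&(h<95)&(s>40))).astype(np.uint8)
    lim=250 if tag[0]=='w' else 384
    m=((h>8)&(h<25)&(s>60)&(v>60)).astype(np.uint8);m[lim:]=0
    m=cv2.morphologyEx(m,cv2.MORPH_OPEN,np.ones((3,3)));m=cv2.morphologyEx(m,cv2.MORPH_CLOSE,np.ones((9,9)))
    l,n=cv2.connectedComponents(m)[1],0
    p=proj(c,[560,10,3]).round().astype(int);k=l[p[1],p[0]]
    cn=max(cv2.findContours((l==k).astype(np.uint8),cv2.RETR_EXTERNAL,cv2.CHAIN_APPROX_NONE)[0],key=cv2.contourArea)
    P=np.array([ray(c,q[0],3)[:2] for q in cn],np.float32);r=cv2.minAreaRect(P)
    print(tag,p,k,np.round(r[0],1),np.round(r[1],1),round(r[2],2));print(np.array([ray(c,q[0],3)[:2] for q in cv2.approxPolyDP(cn,4,True)]).round(0).tolist())
E
python3 mat.py top0 t2 w24
```

```text
Traceback (most recent call last):
  File "mat.py", line 4, in <module>
    im,c=load(tag);h,s,v=[a.astype(int) for a in cv2.split(cv2.cvtColor(im,cv2.COLOR_BGR2HSV))]
         ~~~~^^^^^
  File "h.py", line 20, in load
    z=np.load(f'pics/{tag}.npz');return cv2.imread(f'pics/{tag}.png'),(float(z['f']),float(z['cx']),float(z['cy']),z['R'],z['t'])
FileNotFoundError: [Errno 2] No such file or directory: 'pics/top0.npz'
```

```bash
python3 mat.py t2 w24 w2
```

```text
t2 [251 186] 6 [ 554.1 -155.9] [340.5 473.1] 0.57
[[713.0, 82.0], [385.0, 77.0], [387.0, -80.0], [579.0, -83.0], [578.0, -113.0], [466.0, -127.0], [487.0, -276.0], [526.0, -293.0], [527.0, -323.0], [497.0, -333.0], [504.0, -393.0], [631.0, -374.0], [590.0, -82.0], [722.0, -80.0]]
w24 [230  71] 2 [497.6  -0.9] [161.9 302.1] 89.83
[[645.0, 78.0], [384.0, 79.0], [383.0, 2.0], [376.0, -14.0], [349.0, -12.0], [347.0, -31.0], [381.0, -41.0], [387.0, -82.0], [608.0, -82.0], [649.0, 24.0], [641.0, 55.0]]
w2 [148 110] 1 [524.3  14.8] [321.8 196. ] 0.7
[[684.0, 114.0], [654.0, 108.0], [658.0, 52.0], [665.0, 46.0], [662.0, 24.0], [644.0, 26.0], [641.0, 79.0], [368.0, 77.0], [363.0, 54.0], [382.0, 45.0], [382.0, 14.0], [404.0, -5.0], [401.0, -22.0], [382.0, -24.0], [384.0, -81.0], [684.0, -81.0]]
```

The mat spans x 384–724, y -81–78, and the slice's blade (x 442–522, y -54 to -10) is fully on it, so it can stay there. Turning towards the mallet.

```bash
python3 -c "
from h import *
go([610,-15,226],1.57)"
python3 -m pendant '{"grip":[1,1,1,1,1,1,1,1,1,1],"linear":[[30,-5,0],[35,-5,0],[35,-5,0],[35,-5,0],[35,-5,0],[15,0,0],[0,0,0],[0,0,0],[0,0,0],[0,0,0]],"angular":[[0,0,0],[0,0,0],[0,0,0],[0,0,0],[0,0,0],[0,0,0],[0,0,-0.12],[0,0,-0.12],[0,0,-0.12],[0,0,-0.12]]}'|sed -n '2p;4,5p'
python3 -m pendant '{"grip":[1,1,1,1,1,1,1,1,1,1,1,1],"linear":[[0,0,0],[0,0,0],[0,0,0],[0,0,0],[0,0,0],[0,0,0],[0,0,0],[0,0,0],[0,0,0],[0,0,0],[0,0,0],[0,0,0]],"angular":[[0,0,-0.12],[0,0,-0.12],[0,0,-0.12],[0,0,-0.12],[0,0,-0.12],[0,0,-0.12],[0,0,-0.12],[0,0,-0.12],[0,0,-0.12],[0,0,-0.12],[0,0,-0.12],[0,0,-0.12]]}'|sed -n '2p;4,5p'
python3 - <<'E'
from h import *
im,c=shot('wrist','w25');go([668,-15,120],1.57)
h,s,v=[a.astype(int) for a in cv2.split(cv2.cvtColor(im,cv2.COLOR_BGR2HSV))]
for X in([663,45,63],[667,-15,43],[670,-60,43],[664,15,43]):
    p=proj(c,X).round().astype(int);print(X,p,h[p[1],p[0]],s[p[1],p[0]],v[p[1],p[0]])
m=((h<13)&(s>90)&(v<170)&(v>25)).astype(np.uint8)
for cn in cv2.findContours(m,cv2.RETR_EXTERNAL,cv2.CHAIN_APPROX_NONE)[0]:
    if cv2.contourArea(cn)<500: continue
    P=np.array([ray(c,p[0],63)[:2] for p in cn],np.float32);r=cv2.minAreaRect(P);print('brown',np.round(r[0],1),np.round(r[1],1),round(r[2],2),cn.min((0,1)),cn.max((0,1)))
E
```

```text
tcp [427.5  25.1 224. ] lin [184.9 -27.1  -1.8] ang [ 6.0000e-04 -9.0000e-04 -1.9321e+00] t 45.2333
ee_pos: [608.2, -17.1, 220.6]
ft_force: [-0.5, 0.1, -0.7]
width: 87.8
ee_pos: [608.1, -16.9, 220.9]
ft_force: [-0.9, -0.1, 0.1]
width: 88.2
tcp [608.1 -17.  220.9] lin [  1.9  60.4 100.6] ang [-0.0049 -0.0002  0.0011] t 47.1167
[663, 45, 63] [307 126] 10 155 133
[667, -15, 43] [305 176] 16 124 194
[670, -60, 43] [306 211] 16 124 163
[664, 15, 43] [304 152] 17 147 156
brown [ 440.2 -235. ] [73.2 46.3] 89.26 [116 315] [150 359]
brown [ 764.2 -225.4] [56.1 55.5] 0.74 [354 314] [396 348]
brown [ 559.5 -122.5] [78.9 68.6] 8.46 [184 235] [254 283]
brown [ 736.5 -118.7] [ 34.3 123. ] 46.45 [332 223] [401 283]
brown [ 473.9 -117.3] [123.3  33.8] 43.18 [110 223] [179 283]
brown [410.6 -20.2] [24.1 74.8] 84.29 [ 56 175] [120 197]
brown [665.6  49.9] [58.6 54. ] 5.57 [282  94] [336 148]
brown [556.1 137.7] [59.1 93. ] 89.34 [158   0] [251  65]
```

Run:
```python
from h import *
im,c=load('w25');hsv=cv2.cvtColor(im,cv2.COLOR_BGR2HSV)
for r in (160,180,200,215,225,232,238):print(r,[(int(hsv[r,u,1]),int(hsv[r,u,2])) for u in range(284,332,2)])
print(hsv[120,276:344:2,2])
print(hsv[88:156:2,305,2])
```

```text
160 [(130, 188), (130, 147), (128, 135), (130, 133), (132, 141), (130, 151), (128, 143), (129, 140), (129, 125), (123, 129), (122, 193), (122, 213), (122, 219), (121, 221), (121, 224), (119, 227), (119, 227), (123, 184), (130, 139), (130, 139), (130, 155), (131, 197), (130, 212), (131, 211)]
180 [(131, 206), (130, 208), (130, 202), (131, 205), (130, 215), (131, 199), (130, 204), (129, 197), (129, 148), (127, 114), (124, 158), (123, 207), (122, 220), (122, 222), (119, 225), (119, 227), (118, 231), (122, 222), (128, 202), (130, 188), (129, 168), (130, 198), (131, 218), (128, 226)]
200 [(128, 227), (129, 223), (126, 230), (128, 226), (126, 228), (126, 231), (131, 207), (132, 176), (130, 172), (129, 138), (126, 119), (123, 185), (123, 218), (121, 224), (120, 227), (118, 229), (118, 231), (119, 232), (126, 209), (129, 219), (130, 217), (131, 199), (131, 200), (131, 201)]
215 [(123, 184), (125, 210), (125, 208), (122, 186), (122, 177), (123, 183), (123, 189), (123, 197), (123, 182), (121, 146), (118, 115), (123, 153), (122, 211), (121, 224), (119, 228), (119, 230), (117, 231), (116, 233), 
[... 448 characters left out ...]
94, 119), (95, 97), (94, 95), (95, 94), (93, 93), (96, 93), (94, 98), (93, 126), (94, 138), (95, 140), (94, 138), (92, 138), (93, 124), (82, 56), (36, 21)]
238 [(92, 138), (93, 137), (94, 139), (94, 139), (92, 139), (95, 137), (92, 138), (94, 139), (92, 138), (92, 139), (95, 140), (92, 139), (93, 140), (94, 139), (93, 140), (94, 141), (95, 139), (94, 138), (94, 139), (93, 137), (95, 137), (93, 113), (65, 43), (28, 18)]
[219 203 155  84  53  87 122 133 140 139 131 126 127 128 127 125 126 132
 135 135 131 128 126 124 129 132 132 133 137 134 157 221 212 193]
[139 140 140 131 125 141 141 137 132 128 125 126 127 128 129 127 126 124
 125 127 131 133 135 135 134 132 129 128 126 109 142 161 159 151]
```

Run:
```python
from h import *
im,c=load('w25')
for r,a,b in((160,303.2,317.8),(180,304.2,319),(200,305.5,319.3),(215,306.3,320)):
    A,B=ray(c,(a,r),43),ray(c,(b,r),43);print(r,A.round(1),B.round(1),((A+B)/2).round(1),np.linalg.norm(A-B).round(1))
print(ray(c,(312,226.5),43),'handle end')
for q in((285.5,120),(334.5,120)):print(ray(c,q,63))
for q in((305,145.5),):print(ray(c,q,63))
```

```text
160 [663.7   4.9  43. ] [681.3   4.8  43. ] [672.5   4.8  43. ] 17.6
180 [665.8 -19.8  43. ] [684.  -19.9  43. ] [674.9 -19.9  43. ] 18.2
200 [668.4 -45.5  43. ] [685.7 -45.6  43. ] [677.1 -45.6  43. ] 17.3
215 [670.3 -65.4  43. ] [687.7 -65.5  43. ] [679.  -65.5  43. ] 17.4
[678.23488251 -81.16627177  43.        ] handle end
[639.39425966  51.99372123  63.        ]
[692.93946897  51.62009009  63.        ]
[661.80568927  24.21973817  63.        ]
```

Run:
```python
from h import *
c=cam('top')
for q in((258,97),(258,122)):print('dogwood',ray(c,q,40).round(0))
go([673.5,-8.8,100],1.663)
```

```text
dogwood [867.   4.  40.]
dogwood [776.  -1.  40.]
tcp [608.1 -17.  220.9] lin [  8.1  66.  120.6] ang [-0.0049 -0.0004 -0.0919] t 47.1167
```

```bash
python3 -m pendant '{"grip":[0.1,0.1,0.1,0.1,0.1,0.1,0.1,0.1],"linear":[[2,17,30],[2,17,30],[2,16,30],[2,16,30],[0,0,0],[0,0,0],[0,0,0],[0,0,0]],"angular":[[-0.005,0,0],[0,0,0],[0,0,0],[0,0,0],[0,0,-0.092],[0,0,0],[0,0,0],[0,0,0]]}'|sed -n '2p;4,5p'
python3 - <<'E'
from h import *
im,c=shot('wrist','w26');go([673.5,-8.8,14],1.663)
hsv=cv2.cvtColor(im,cv2.COLOR_BGR2HSV)
for r in (170,190,205):print(r,[(u,int(hsv[r,u,1]),int(hsv[r,u,2])) for u in range(226,290,3)])
m=((hsv[...,0]<13)&(hsv[...,1]>90)&(hsv[...,2]<170)&(hsv[...,2]>25)).astype(np.uint8)
for cn in cv2.findContours(m,cv2.RETR_EXTERNAL,cv2.CHAIN_APPROX_NONE)[0]:
    if cv2.contourArea(cn)<2000: continue
    print(cn.min((0,1)),cn.max((0,1)),[R for R in cv2.minAreaRect(cn)])
E
```

```text
ee_pos: [675.8, -9.9, 104.1]
ft_force: [-0.1, -0.5, 0.4]
width: 48.4
tcp [676.1  -9.9 104.8] lin [ 1.4 -3.  90.8] ang [ 0.0057  0.0006 -0.0158] t 47.8333
170 [(226, 157, 135), (229, 157, 138), (232, 156, 139), (235, 155, 133), (238, 156, 131), (241, 155, 130), (244, 153, 125), (247, 154, 129), (250, 156, 134), (253, 157, 133), (256, 157, 130), (259, 155, 132), (262, 156, 134), (265, 155, 132), (268, 157, 127), (271, 157, 114), (274, 156, 113), (277, 154, 114), (280, 155, 115), (283, 155, 117), (286, 154, 119), (289, 145, 123)]
190 [(226, 132, 155), (229, 129, 136), (232, 130, 139), (235, 130, 137), (238, 127, 144), (241, 128, 138), (244, 122, 201), (247, 121, 221), (250, 119, 225), (253, 119, 228), (256, 118, 230), (259, 117, 233), (262, 116, 236), (265, 123, 190), (268, 131, 156), (271, 129, 144), (274, 130, 145), (277, 131, 138), (280, 129, 160), (283, 128, 226), (286, 128, 223), (289, 126, 232)]
205 [(226, 130, 177), (229, 129, 152), (232, 130, 153), (235, 129, 174), (238, 130, 185), (241, 130, 161), (244, 123, 195), (247, 121, 222), (250, 120, 226), (253, 118, 229), (256, 117, 231), (259, 117, 234), (262, 115, 237), (265, 123, 203), (268, 130, 165), (271, 130, 174), (274, 130, 165), (277, 130, 161), (280, 130, 183), (283, 124, 235), (286, 125, 236), (289, 124, 235)]
[211  94] [291 173] [(251.5994873046875, 133.37551879882812), (78.51425170898438, 79.86092376708984), 88.83085632324219]
[39  0] [179  44] [(109.0, 22.0), (44.0, 140.0), 90.0]
```

Run:
```python
from h import *
im,c=load('w26');o=ctrl.get_obs();R=Ro.from_rotvec(o['orientation'])
print(R.inv().apply(ray(c,(251,93.5),63)-o['ee_pos']),R.inv().apply(ray(c,(211,110),63)-o['ee_pos']),R.inv().apply(ray(c,(291,110),63)-o['ee_pos']))
print(cv2.cvtColor(im,cv2.COLOR_BGR2HSV)[90:182:2,230,2])
```

```text
[88.32293278 -4.45269322 41.70290408] [ 77.6071453  -32.04393756  41.55068948] [77.57685932 23.06420854 41.8657833 ]
[144 142 106 127 131 133 134 135 136 137 137 141 143 146 149 149 148 144
 141 136 133 132 131 132 132 132 133 134 134 134 133 131 130 130 132 134
 137 138 140 141 138 109 115 122 125 137]
```

```bash
python3 -m pendant '{"grip":[0.1,0.1,0.1,0.1,0.1,0.1,0.1],"linear":[[0,-0.6,25],[0,0,25],[0,0,25],[0,0,10],[0,0,5.8],[0,0,0],[0,0,0]],"angular":[[0.005,0,-0.03],[0,0,0],[0,0,0],[0,0,0],[0,0,0],[0,0,0],[0,0,0]]}'|sed -n '2,5p'
python3 -m pendant '{"grip":[-1,-1,-1,-1,-1,-1,-1,-1,-1,-1,-1],"linear":[[0,0,0],[0,0,0],[0,0,0],[0,0,0],[0,0,0],[0,0,0],[0,0,0],[0,0,0],[0,0,0],[0,0,0],[0,0,0]],"angular":[[0,0,0],[0,0,0],[0,0,0],[0,0,0],[0,0,0],[0,0,0],[0,0,0],[0,0,0],[0,0,0],[0,0,0],[0,0,0]]}'|sed -n '2,6p'
```

```text
ee_pos: [676.4, -10.0, 14.7]
orientation: [2.096, 2.338, 0.001]
ft_force: [0.4, -0.2, -0.3]
width: 48.2
ee_pos: [675.8, -10.0, 13.8]
orientation: [2.097, 2.339, -0.0]
ft_force: [-1.5, -0.8, 5.9]
width: 19.9
grasp_force: 30.0
```

```bash
python3 -m pendant '{"grip":[-1,-1,-1,-1,-1,-1,-1,-1],"linear":[[0,0,-6],[0,0,-15],[0,0,-25],[0,0,-30],[0,0,-30],[0,0,-25],[0,0,-5],[0,0,0]],"angular":[[0,0,0],[0,0,0],[0,0,0],[0,0,0],[0,0,0],[0,0,0],[0,0,0],[0,0,0]]}'|sed -n '2,6p'
python3 - <<'E'
from h import *
im,c=shot('wrist','w27');go([517.2,-167.1,150],.147);o=ctrl.get_obs();R=Ro.from_rotvec(o['orientation'])
hsv=cv2.cvtColor(im,cv2.COLOR_BGR2HSV)
m=((hsv[...,0]<13)&(hsv[...,1]>90)&(hsv[...,2]<175)&(hsv[...,2]>25)).astype(np.uint8);l=cv2.connectedComponents(m)[1];m=(l==l[120,256])
for r in(105,125,145):
    x=np.where(m[r])[0];z=o['ee_pos'][2]-11.3+60;print(r,x.min(),x.max(),[R.inv().apply(ray(c,(u,r),z)-o['ee_pos']).round(1) for u in(x.min()-.5,x.max()+.5)])
y=np.where(m[:,256])[0];print(y.min(),y.max(),R.inv().apply(ray(c,(256,y.min()-.5),z)-o['ee_pos']).round(1))
E
```

```text
ee_pos: [676.9, -9.9, 152.0]
orientation: [2.094, 2.337, 0.004]
ft_force: [0.5, 0.1, -3.3]
width: 20.2
grasp_force: 30.0
tcp [675.5  -9.8 149.8] lin [-139.1 -174.6   -0.3] ang [ 1.300e-03 -1.000e-04  1.533e+00] t 50.05
105 185 325 [array([ 77.6, -27.6, -48.8]), array([ 77.6,  27.5, -48.7])]
125 186 324 [array([ 70. , -27.7, -48.8]), array([ 70. ,  27.6, -48.7])]
145 187 323 [array([ 62.2, -27.8, -48.8]), array([ 62.1,  27.7, -48.7])]
76 212 [ 88.3   0.3 -48.8]
```

The mallet is gripped level, with its head centre at tool (60.3, 0). Going over peg 3.

```bash
python3 -m pendant '{"grip":[-1,-1,-1,-1,-1,-1,-1,-1,-1,-1],"linear":[[-10,-12,0],[-19,-24,0],[-24,-30,0],[-24,-30,0],[-24,-30,0],[-22,-28,0],[-16.1,-20.6,0],[0,0,0],[0,0,0],[0,0,0]],"angular":[[0,0,0],[0,0,0],[0,0,0],[0,0,0],[0,0,0],[0,0,0],[0,0,0],[0,0,0.1],[0,0,0.118],[0,0,0.118]]}'>/dev/null
python3 -m pendant '{"grip":[-1,-1,-1,-1,-1,-1,-1,-1,-1,-1,-1,-1],"linear":[[0,0,0],[0,0,0],[0,0,0],[0,0,0],[0,0,0],[0,0,0],[0,0,0],[0,0,0],[0,0,0],[0,0,0],[0,0,0],[0,0,0]],"angular":[[0,0,0.118],[0,0,0.118],[0,0,0.118],[0,0,0.118],[0,0,0.118],[0,0,0.118],[0,0,0.118],[0,0,0.118],[0,0,0.118],[0,0,0.118],[0,0,0.017],[0,0,0]]}'>/dev/null
python3 -c "
from h import *
go([517.2,-167.1,100],.147)"
```

```text
tcp [ 515.9 -166.7  147.8] lin [ 1.3  0.6 47.8] ang [-0.0011  0.0031  0.0021] t 51.8833
```

```bash
python3 -m pendant '{"grip":[-1,-1,-1,-1,-1,-1,-1],"linear":[[1.2,0.6,15],[0,0,18],[0,0,10],[0,0,5],[0,0,0],[0,0,4],[0,0,0]],"angular":[[0,0,0],[0,0,0],[0,0,0],[0,0,0],[0,0,0],[0,0,0],[0,0,0]]}'|sed -n '2,6p'
python3 -m pendant '{"grip":[-1,-1,-1,-1],"linear":[[0,0,3],[0,0,3],[0,0,0],[0,0,0]],"angular":[[0,0,0],[0,0,0],[0,0,0],[0,0,0]]}'|sed -n '2,6p'
```

```text
ee_pos: [518.6, -167.7, 97.5]
orientation: [3.132, 0.231, 0.0]
ft_force: [-0.1, -0.8, -3.6]
width: 19.9
grasp_force: 30.0
ee_pos: [519.1, -167.8, 92.0]
orientation: [3.132, 0.231, 0.002]
ft_force: [-0.0, 0.7, -0.2]
width: 19.6
grasp_force: 30.0
```

```bash
for k in 1; do python3 -m pendant '{"grip":[-1,-1,-1],"linear":[[0,0,2],[0,0,2],[0,0,0]],"angular":[[0,0,0],[0,0,0],[0,0,0]]}'|sed -n '2,4p'
python3 -m pendant '{"grip":[-1,-1,-1],"linear":[[0,0,2],[0,0,2],[0,0,0]],"angular":[[0,0,0],[0,0,0],[0,0,0]]}'|sed -n '2,4p'; done
python3 - <<'E'
from h import *
im,c=shot('wrist','w28');go([517.2,-167.1,100],.147);o=ctrl.get_obs();R=Ro.from_rotvec(o['orientation'])
hsv=cv2.cvtColor(im,cv2.COLOR_BGR2HSV)
m=((hsv[...,0]<13)&(hsv[...,1]>90)&(hsv[...,2]<175)&(hsv[...,2]>25)).astype(np.uint8);l=cv2.connectedComponents(m)[1];m=(l==l[120,256])
for r in(105,125,145):
    x=np.where(m[r])[0];print(r,x.min(),x.max())
y=np.where(m[:,256])[0];print(y.min(),y.max())
E
```

```text
ee_pos: [519.0, -167.8, 87.8]
orientation: [3.132, 0.231, 0.002]
ft_force: [-0.2, 0.1, 3.1]
ee_pos: [519.0, -167.8, 83.7]
orientation: [3.132, 0.23, 0.002]
ft_force: [0.3, 0.0, 3.6]
tcp [ 519.  -167.8   83.8] lin [ -1.7  -0.9 -16.3] ang [ 0.001 -0.001 -0.   ] t 53.35
105 185 327
125 187 459
145 188 458
76 212
```

The head isn't tilting and the force is about 7 N, so the peg is moving. Continuing until it bottoms.

```bash
python3 -m pendant '{"grip":[-1,-1,-1],"linear":[[0,0,2],[0,0,1],[0,0,0]],"angular":[[0,0,0],[0,0,0],[0,0,0]]}'|sed -n '2,4p'
python3 -m pendant '{"grip":[-1,-1],"linear":[[0,0,1],[0,0,0]],"angular":[[0,0,0],[0,0,0]]}'|sed -n '2,4p'
python3 -m pendant '{"grip":[-1,-1],"linear":[[0,0,1],[0,0,0]],"angular":[[0,0,0],[0,0,0]]}'|sed -n '2,4p'
```

```text
ee_pos: [519.0, -167.8, 80.8]
orientation: [3.132, 0.231, 0.002]
ft_force: [-0.5, 0.0, 4.9]
ee_pos: [519.0, -167.8, 79.8]
orientation: [3.132, 0.23, 0.002]
ft_force: [-0.8, -0.7, 5.1]
ee_pos: [518.6, -167.8, 78.9]
orientation: [3.132, 0.231, 0.001]
ft_force: [-2.0, -1.1, 6.4]
```

```bash
python3 -m pendant '{"grip":[-1,-1],"linear":[[0,0,1],[0,0,0]],"angular":[[0,0,0],[0,0,0]]}'|sed -n '2,4p'
python3 -m pendant '{"grip":[-1,-1],"linear":[[0,0,1],[0,0,0]],"angular":[[0,0,0],[0,0,0]]}'|sed -n '2,4p'
python3 - <<'E'
from h import *
im,c=shot('wrist','w29')
hsv=cv2.cvtColor(im,cv2.COLOR_BGR2HSV)
m=((hsv[...,0]<13)&(hsv[...,1]>90)&(hsv[...,2]<175)&(hsv[...,2]>25)).astype(np.uint8)
for r in(90,105):
    x=np.where(m[r,150:380])[0]+150;print(r,x.min(),x.max())
y=np.where(m[:,256])[0];print(y.min(),y.max())
E
```

```text
ee_pos: [518.2, -167.8, 77.8]
orientation: [3.132, 0.231, -0.001]
ft_force: [-2.9, -1.0, 7.1]
ee_pos: [517.8, -167.8, 76.8]
orientation: [3.132, 0.231, -0.002]
ft_force: [-4.6, -1.5, 7.8]
90 182 330
105 183 379
80 218
```

```bash
python3 -m pendant '{"grip":[-1,-1,-1,-1,-1,-1,-1,-1,-1],"linear":[[0,0,-4],[0,0,-15],[0,0,-20],[0,20,-10],[0,30,0],[0,30,0],[0,6,0],[0,0,0],[0,0,0]],"angular":[[0,0,0],[0,0,0],[0,0,0],[0,0,0],[0,0,0],[0,0,0],[0,0,0],[0,0,0],[0,0,0]]}'|sed -n '2,4p'
cat > m7.py <<'E'
from h import *
import sys
im,c=shot('wrist',sys.argv[1]);go([529.8,-251.9,100],.147);o=ctrl.get_obs();R=Ro.from_rotvec(o['orientation'])
h,s,v=[a.astype(int) for a in cv2.split(cv2.cvtColor(im,cv2.COLOR_BGR2HSV))]
m=((h<13)&(s>90)&(v<175)&(v>25))
for r in(90,110,130):
    x=np.where(m[r,150:370])[0]+150;print(r,x.min(),x.max())
y=np.where(m[:,256])[0];print('col256',y.min(),y.max())
m=((h>12)&(h<28)&(s>140)&(v>120)).astype(np.uint8);m[260:]=0
for cn in cv2.findContours(m,cv2.RETR_EXTERNAL,cv2.CHAIN_APPROX_NONE)[0]:
    if cv2.contourArea(cn)<150: continue
    print('yellow',cn.min((0,1)),cn.max((0,1)),[(z,ray(c,cn.mean((0,1)),z)[:2].round(1)) for z in(69,84)])
E
python3 m7.py w30
```

```text
ee_pos: [530.1, -252.2, 124.7]
orientation: [-3.132, -0.229, 0.003]
ft_force: [-0.4, -0.3, -3.4]
tcp [ 530.1 -251.6  124.7] lin [-0.2  0.3 24.7] ang [-0.0011  0.0019 -0.0001] t 55.1167
90 182 329
110 150 369
130 177 336
col256 79 217
yellow [231 218] [279 223] [(69, array([ 519.9, -252.6])), (84, array([ 525.6, -251.8]))]
yellow [359 115] [395 150] [(69, array([ 602.5, -333.3])), (84, array([ 602.5, -327. ]))]
```

```bash
python3 -m pendant '{"grip":[-1,-1,-1,-1,-1,-1],"linear":[[0,0,0],[0,0,10],[0,0,13],[0,0,4],[0,0,0],[0,0,0]],"angular":[[0,-0.053,0],[0,0,0],[0,0,0],[0,0,0],[0,0,0],[0,0,0]]}'|sed -n '2,4p'
python3 -m pendant '{"grip":[-1,-1,-1,-1,-1,-1],"linear":[[0,0,3],[0,0,3],[0,0,3],[0,0,3],[0,0,3],[0,0,0]],"angular":[[0,0,0],[0,0,0],[0,0,0],[0,0,0],[0,0,0],[0,0,0]]}'|sed -n '2,4p'
python3 -m pendant '{"grip":[-1,-1],"linear":[[0,0,2],[0,0,0]],"angular":[[0,0,0],[0,0,0]]}'|sed -n '2,4p'
```

```text
ee_pos: [528.8, -252.3, 97.7]
orientation: [3.129, 0.231, -0.085]
ft_force: [-0.3, -0.1, -3.7]
ee_pos: [529.5, -253.2, 84.0]
orientation: [3.127, 0.23, -0.08]
ft_force: [0.3, 1.3, 2.7]
ee_pos: [529.5, -253.3, 82.2]
orientation: [3.127, 0.23, -0.08]
ft_force: [-0.8, 0.7, 4.6]
```

```bash
python3 -m pendant '{"grip":[-1,-1,-1],"linear":[[0,0,1],[0,0,1],[0,0,0]],"angular":[[0,0,0],[0,0,0],[0,0,0]]}'|sed -n '2,4p'
python3 -m pendant '{"grip":[-1,-1],"linear":[[0,0,1],[0,0,0]],"angular":[[0,0,0],[0,0,0]]}'|sed -n '2,4p'
python3 -m pendant '{"grip":[-1,-1],"linear":[[0,0,1],[0,0,0]],"angular":[[0,0,0],[0,0,0]]}'|sed -n '2,4p'
```

```text
ee_pos: [529.5, -253.3, 80.3]
orientation: [3.127, 0.23, -0.08]
ft_force: [-0.5, 1.8, 3.7]
ee_pos: [529.4, -253.3, 79.4]
orientation: [3.127, 0.23, -0.08]
ft_force: [-0.4, 1.2, 4.5]
ee_pos: [529.0, -253.4, 78.4]
orientation: [3.127, 0.23, -0.081]
ft_force: [-1.3, 0.2, 6.4]
```

```bash
python3 -m pendant '{"grip":[-1,-1],"linear":[[0,0,1],[0,0,0]],"angular":[[0,0,0],[0,0,0]]}'|sed -n '2,4p'
python3 -m pendant '{"grip":[-1,-1,-1,-1,-1,-1,-1,-1,-1],"linear":[[0,0,-4],[0,0,-15],[0,0,-20],[0,20,-5],[0,30,0],[0,30,0],[0,6,0],[0,0,0],[0,0,0]],"angular":[[0,0,0],[0,0,0],[0,0,0],[0,0,0],[0,0,0],[0,0,0],[0,0,0],[0,0,0],[0,0,0]]}'|sed -n '2,4p'
python3 m7.py w31; python3 -c "
from h import *
go([541.8,-337.2,98],.147)"
```

```text
ee_pos: [528.6, -253.4, 77.4]
orientation: [3.127, 0.23, -0.082]
ft_force: [-4.4, 0.2, 7.2]
ee_pos: [542.6, -337.4, 119.9]
orientation: [3.129, 0.229, -0.085]
ft_force: [-0.5, 0.7, -3.6]
tcp [ 542.6 -336.7  119.9] lin [  0.9 -85.8  20. ] ang [-0.001   0.0545 -0.    ] t 57.8333
90 180 331
110 150 330
130 173 328
col256 82 220
yellow [119 111] [156 145] [(69, array([ 592.6, -243.6])), (84, array([ 594.8, -249.4]))]
tcp [ 542.6 -336.7  119.9] lin [ 0.3  0.4 21.9] ang [-0.001   0.0545 -0.    ] t 57.8333
```

Peg 2's cap now projects correctly at z = 69 (y -243.6 against -243.1 expected), so it is home. Levelling the head slightly for peg 1.

```bash
python3 -m pendant '{"grip":[-1,-1,-1,-1,-1,-1],"linear":[[0,0,0],[0,0,10],[0,0,10],[0,0,4],[0,0,0],[0,0,0]],"angular":[[0,-0.04,0],[0,0,0],[0,0,0],[0,0,0],[0,0,0],[0,0,0]]}'|sed -n '2,4p'
python3 -m pendant '{"grip":[-1,-1,-1,-1,-1,-1],"linear":[[0,0,3],[0,0,3],[0,0,3],[0,0,3],[0,0,3],[0,0,0]],"angular":[[0,0,0],[0,0,0],[0,0,0],[0,0,0],[0,0,0],[0,0,0]]}'|sed -n '2,4p'
python3 -m pendant '{"grip":[-1,-1],"linear":[[0,0,1],[0,0,0]],"angular":[[0,0,0],[0,0,0]]}'|sed -n '2,4p'
```

```text
ee_pos: [540.6, -337.6, 95.9]
orientation: [3.123, 0.23, -0.147]
ft_force: [0.2, -0.8, -3.6]
ee_pos: [540.7, -338.7, 82.4]
orientation: [3.122, 0.229, -0.142]
ft_force: [0.9, 0.6, 2.2]
ee_pos: [540.7, -338.7, 81.7]
orientation: [3.122, 0.23, -0.142]
ft_force: [-0.2, 1.9, 4.6]
```

```bash
python3 -m pendant '{"grip":[-1,-1],"linear":[[0,0,1],[0,0,0]],"angular":[[0,0,0],[0,0,0]]}'|sed -n '2,4p'
python3 -m pendant '{"grip":[-1,-1],"linear":[[0,0,1],[0,0,0]],"angular":[[0,0,0],[0,0,0]]}'|sed -n '2,4p'
```

```text
ee_pos: [540.6, -338.7, 80.7]
orientation: [3.122, 0.23, -0.142]
ft_force: [0.6, 1.5, 4.5]
ee_pos: [540.6, -338.7, 79.8]
orientation: [3.122, 0.23, -0.142]
ft_force: [0.8, 1.2, 5.2]
```

```bash
python3 -m pendant '{"grip":[-1,-1],"linear":[[0,0,1],[0,0,0]],"angular":[[0,0,0],[0,0,0]]}'|sed -n '2p;4p'
python3 -m pendant '{"grip":[-1,-1],"linear":[[0,0,1],[0,0,0]],"angular":[[0,0,0],[0,0,0]]}'|sed -n '2p;4p'
python3 -m pendant '{"grip":[-1,-1],"linear":[[0,0,1],[0,0,0]],"angular":[[0,0,0],[0,0,0]]}'|sed -n '2p;4p'
```

```text
ee_pos: [540.4, -338.7, 78.7]
ft_force: [0.2, 2.1, 5.6]
ee_pos: [539.9, -338.8, 77.7]
ft_force: [-1.5, 1.1, 6.0]
ee_pos: [539.4, -338.9, 76.7]
ft_force: [-2.2, 0.2, 6.5]
```

```bash
python3 -m pendant '{"grip":[-1,-1],"linear":[[0,0,1],[0,0,0]],"angular":[[0,0,0],[0,0,0]]}'|sed -n '2p;4p'
python3 -m pendant '{"grip":[-1,-1,-1,-1,-1,-1,-1,-1,-1,-1],"linear":[[0,0,-4],[0,0,-15],[0,0,-20],[0,0,-30],[0,0,-30],[-25,-20,-15],[-30,-20,0],[-25,-10,0],[0,0,0],[0,0,0]],"angular":[[0,0,0],[0,0,0],[0,0,0],[0,0,0],[0,0,0],[0,0.093,0],[0,0,0],[0,0,0],[0,0,0],[0,0,0]]}'|sed -n '2,4p'
python3 m7.py w32
```

```text
ee_pos: [539.0, -338.9, 75.7]
ft_force: [-3.8, 0.4, 7.4]
ee_pos: [461.9, -298.7, 190.7]
orientation: [3.133, 0.229, -0.001]
ft_force: [0.5, -0.1, -2.9]
tcp [ 463.3 -299.3  190.8] lin [ 72.7 -37.3  90.8] ang [ 0.0011 -0.0004 -0.0005] t 60.8833
90 176 341
110 176 334
130 178 338
col256 37 227
```

Run:
```python
from h import *
im,c=load('w32');h,s,v=[a.astype(int) for a in cv2.split(cv2.cvtColor(im,cv2.COLOR_BGR2HSV))]
for n,p in(('p3',(576.8,-158.3)),('p2',(589.4,-243.1)),('p1',(601.4,-328.4))):
    for z in(69,84):
        q=proj(c,[*p,z]).round().astype(int);print(n,z,q,(h[q[1],q[0]],s[q[1],q[0]],v[q[1],q[0]]) if 0<=q[1]<384 and 0<=q[0]<512 else '')
m=((h>12)&(h<30)&(s>115)&(v>100)).astype(np.uint8);m[200:]=0
for cn in cv2.findContours(m,cv2.RETR_EXTERNAL,cv2.CHAIN_APPROX_NONE)[0]:
    if cv2.contourArea(cn)>100:print(cn.min((0,1)),cn.max((0,1)),h[tuple(cn[0,0][::-1])])
```

```text
p3 69 [122  45] (np.int64(23), np.int64(130), np.int64(254))
p3 84 [114  41] (np.int64(24), np.int64(129), np.int64(254))
p2 69 [216  45] (np.int64(23), np.int64(133), np.int64(252))
p2 84 [214  41] (np.int64(23), np.int64(133), np.int64(252))
p1 69 [311  46] (np.int64(23), np.int64(134), np.int64(252))
p1 84 [314  42] (np.int64(22), np.int64(136), np.int64(251))
[333  94] [341 127] 13
[196  72] [243  83] 14
[151  31] [232  61] 21
[101  31] [139  61] 21
[295  30] [325  61] 21
[0 0] [ 82 199] 17
```

Run:
```python
from h import *
im,c=load('w32');h,s,v=[a.astype(int) for a in cv2.split(cv2.cvtColor(im,cv2.COLOR_BGR2HSV))]
m=((h>=20)&(h<30)&(s>115)&(v>220)).astype(np.uint8);m[200:]=0
for cn in cv2.findContours(m,cv2.RETR_EXTERNAL,cv2.CHAIN_APPROX_NONE)[0]:
    if cv2.contourArea(cn)>100:
        q=(cn.min((0,1))+cn.max((0,1)))/2;print(cn.min((0,1)),cn.max((0,1)),q,'diam if 69',[(z,np.linalg.norm(ray(c,(cn[...,0].min()-.5,q[1]),z)-ray(c,(cn[...,0].max()+.5,q[1]),z)).round(1)) for z in(69,75,84)])
```

```text
[298  31] [323  59] [310.5  45. ] diam if 69 [(69, np.float64(23.6)), (75, np.float64(23.1)), (84, np.float64(22.4))]
[204  31] [229  59] [216.5  45. ] diam if 69 [(69, np.float64(23.6)), (75, np.float64(23.1)), (84, np.float64(22.4))]
[109  31] [134  59] [121.5  45. ] diam if 69 [(69, np.float64(23.6)), (75, np.float64(23.1)), (84, np.float64(22.4))]
```

All three cap centres (121.5, 216.5 and 310.5) match the predictions for z = 69 (122, 216, 311), so all the pegs are home. Returning the mallet to the mat.

```bash
python3 -m pendant '{"grip":[-1,-1,-1,-1,-1,-1,-1,-1,-1,-1,-1],"linear":[[12,-12,0],[22,-22,0],[27,-27,0],[28,-28,0],[28,-28,0],[28,-28,0],[28,-28,0],[28,-28,0],[26,-27,0],[17,-18,0],[9,-9,0]],"angular":[[0,0,0],[0,0,0],[0,0,0],[0,0,0],[0,0,0],[0,0,0],[0,0,0],[0,0,0],[0,0,0],[0,0,0],[0,0,0]]}'|sed -n 2p
python3 -m pendant '{"grip":[-1,-1,-1,-1,-1,-1,-1],"linear":[[0,0,0],[0,0,0],[0,0,0],[0,0,0],[0,0,0],[0,0,0],[0,0,0]],"angular":[[0,0,-0.118],[0,0,-0.118],[0,0,-0.118],[0,0,-0.118],[0,0,-0.118],[0,0,-0.118],[0,0,-0.118]]}'>/dev/null
python3 -m pendant '{"grip":[-1,-1,-1,-1,-1,-1,-1,-1],"linear":[[0,0,0],[0,0,0],[0,0,0],[0,0,0],[0,0,0],[0,0,0],[0,0,0],[0,0,0]],"angular":[[0,0,-0.118],[0,0,-0.118],[0,0,-0.118],[0,0,-0.118],[0,0,-0.118],[0,0,-0.117],[0,0,0],[0,0,0]]}'|sed -n 2,4p
cat > m8.py <<'E'
from h import *
import sys
im,c=shot('wrist',sys.argv[1]);go([675.8,-10,60],1.68)
h,s,v=[a.astype(int) for a in cv2.split(cv2.cvtColor(im,cv2.COLOR_BGR2HSV))]
m=((h<13)&(s>90)&(v<175)&(v>25)).astype(np.uint8);l=cv2.connectedComponents(m)[1];m=(l==l[120,256])
for r in(85,105,125,145):
    x=np.where(m[r])[0];print(r,x.min(),x.max(),x.max()-x.min()+1)
print('col',np.where(m[:,256])[0].min())
E
python3 m8.py w33
```

```text
ee_pos: [679.0, -6.2, 189.7]
ee_pos: [676.6, -10.1, 190.0]
orientation: [2.101, 2.335, -0.001]
ft_force: [-0.4, -1.2, -2.6]
tcp [676.5 -10.1 190.1] lin [  0.2  -0.7 130.1] ang [-0.0002  0.0007 -0.0039] t 63.1
85 190 322 133
105 176 334 159
125 178 332 155
145 181 330 150
col 81
```

```bash
python3 -m pendant '{"grip":[-1,-1,-1,-1,-1,-1,-1,-1,-1,-1,-1],"linear":[[0,-0.7,20],[0,0,30],[0,0,30],[0,0,30],[0,0,25],[0,0,10],[0,0,0],[0,0,0],[0.8,0,4.9],[0.8,0,4.9],[0,0,0]],"angular":[[0,0,0],[0,0,0],[0,0,0],[0,0,0],[0,0,0],[0,0,0],[0,-0.08,0],[0,-0.08,0],[0,0,0],[0,0,0],[0,0,0]]}'|sed -n 2,4p
python3 -m pendant '{"grip":[-1,-1,-1,-1],"linear":[[0.8,0,4.9],[0.6,0,4],[0,0,0],[0,0,0]],"angular":[[0,0,0],[0,0,0],[0,0,0],[0,0,0]]}'|sed -n '2p;4p'
```

```text
ee_pos: [675.2, -9.8, 34.9]
orientation: [2.016, 2.248, -0.161]
ft_force: [0.3, 0.0, -2.5]
ee_pos: [675.3, -10.5, 26.2]
ft_force: [0.4, 0.5, -3.3]
```

```bash
python3 -m pendant '{"grip":[-1,-1,-1],"linear":[[0.6,0,4],[0.6,0,4],[0,0,0]],"angular":[[0,0,0],[0,0,0],[0,0,0]]}'|sed -n '2p;4p'
python3 -m pendant '{"grip":[-1,-1],"linear":[[0.3,0,2],[0,0,0]],"angular":[[0,0,0],[0,0,0]]}'|sed -n '2p;4p'
python3 -m pendant '{"grip":[-1,-1],"linear":[[0.2,0,1],[0,0,0]],"angular":[[0,0,0],[0,0,0]]}'|sed -n '2p;4p'
```

```text
ee_pos: [675.0, -10.1, 17.6]
ft_force: [-0.3, 0.0, -3.3]
ee_pos: [675.3, -10.0, 16.0]
ft_force: [0.3, 0.2, -3.2]
ee_pos: [675.5, -9.9, 15.3]
ft_force: [0.8, -0.1, -2.8]
```

```bash
python3 -m pendant '{"grip":[-1,-1],"linear":[[0.2,0,1],[0,0,0]],"angular":[[0,0,0],[0,0,0]]}'|sed -n '2p;4p'
python3 -m pendant '{"grip":[-1,-1],"linear":[[0.2,0,1],[0,0,0]],"angular":[[0,0,0],[0,0,0]]}'|sed -n '2p;4p'
```

```text
ee_pos: [675.5, -9.9, 14.3]
ft_force: [-0.3, -0.6, -2.6]
ee_pos: [675.7, -10.0, 13.7]
ft_force: [-1.4, -0.4, 0.5]
```

Contact with the mat. Releasing and rising clear.

```bash
python3 -m pendant '{"grip":[0.1,0.1,0.1,0.1,0.1,0.1,0.1,0.1],"linear":[[0,0,0],[0,0,0],[0,0,0],[0,0,0],[0,0,0],[0,0,0],[0,0,0],[0,0,0]],"angular":[[0,0,0],[0,0,0],[0,0,0],[0,0,0],[0,0,0],[0,0,0],[0,0,0],[0,0,0]]}'|sed -n '2p;4,5p'
python3 -m pendant '{"grip":[0.1,0.1,0.1,0.1,0.1,0.1,0.1,0.1,0.1,0.1],"linear":[[-1.6,0,-10],[-3.2,0,-20],[-5,0,-30],[-5,0,-30],[0,0,0],[0,-25,-30],[0,-35,-15],[0,0,0],[0,0,0],[0,0,0]],"angular":[[0,0,0],[0,0,0],[0,0,0],[0,0,0],[0,0.1,0],[0,0.06,0],[0,0,0],[0,0,0],[0,0,0],[0,0,0]]}'|sed -n '2,5p'
python3 - <<'E'
from h import *
shot('top','t3');im,c=shot('wrist','w34')
hsv=cv2.cvtColor(im,cv2.COLOR_BGR2HSV);h,s,v=[a.astype(int) for a in cv2.split(hsv)]
m=((h<13)&(s>90)&(v<170)&(v>25)).astype(np.uint8);m[250:]=0
for cn in cv2.findContours(m,cv2.RETR_EXTERNAL,cv2.CHAIN_APPROX_NONE)[0]:
    if cv2.contourArea(cn)<500: continue
    P=np.array([ray(c,p[0],63)[:2] for p in cn],np.float32);r=cv2.minAreaRect(P);print('brown63',np.round(r[0],1),np.round(r[1],1),round(r[2],2),cn.min((0,1)),cn.max((0,1)))
m=((s<50)&(v>120)).astype(np.uint8)
for cn in cv2.findContours(m,cv2.RETR_EXTERNAL,cv2.CHAIN_APPROX_NONE)[0]:
    if cv2.contourArea(cn)<800: continue
    P=np.array([ray(c,p[0],7)[:2] for p in cn],np.float32);r=cv2.minAreaRect(P);print('grey7',np.round(r[0],1),np.round(r[1],1),round(r[2],2))
go([480,-150,222],0)
E
```

```text
ee_pos: [675.5, -9.9, 13.3]
ft_force: [0.0, 0.4, 0.8]
width: 48.3
ee_pos: [616.5, -14.9, 150.3]
orientation: [2.096, 2.338, 0.001]
ft_force: [1.2, -0.1, -0.1]
width: 48.3
brown63 [417.9 -19.6] [25.3 64.8] 83.45 [  0 163] [ 74 199]
brown63 [664.6  52.9] [60.1 53.6] 6.28 [286  97] [357 161]
brown63 [558.1 124.5] [89.6 38.4] 0.2 [144   0] [261  54]
grey7 [ 632.9 -165.7] [234.1  16. ] 6.21
grey7 [468.8 -30.4] [ 46.4 109.8] 86.68
grey7 [540.3 143.8] [10.9 91. ] 88.15
tcp [616.6 -14.6 149.3] lin [-119.7 -150.6  -72.7] ang [9.0000e-04 1.0000e-04 1.6805e+00] t 66.8667
```

```bash
python3 -m pendant '{"grip":[0.1,0.1,0.1,0.1,0.1,0.1,0.1,0.1,0.1,0.1,0.1,0.1],"linear":[[-26,-10,-10],[-26,-10,-10],[-26,-10,-10],[-26,-10,-10],[-26,-10,-10],[-26,-10,-10],[-26,-10,-10],[-26,-10,0],[-26,-10,0],[-26,-10,0],[0,0,0],[0,0,0]],"angular":[[0,0,0],[0,0,0],[0,0,0],[0,0,0],[0,0,0],[0,0,0],[0,0,0],[0,0,0],[0,0,0],[0,0,0],[0,0,0],[0,0,0]]}'|sed -n '2,5p'
python3 - <<'E'
from h import *
im,c=shot('wrist','w35');h,s,v=[a.astype(int) for a in cv2.split(cv2.cvtColor(im,cv2.COLOR_BGR2HSV))]
for n,b in(('b3',(522.4,-166.4)),('b2',(535,-251.2)),('b1',(547,-336.5))):
    p=proj(c,[*b,48]).round().astype(int)
    m=((h>10)&(h<28)&(s>70)&(v>130)).astype(np.uint8);m=cv2.morphologyEx(m,cv2.MORPH_OPEN,np.ones((5,5)));l=cv2.connectedComponents(m)[1]
    k=l[p[1],p[0]];cn=max(cv2.findContours((l==k).astype(np.uint8),cv2.RETR_EXTERNAL,cv2.CHAIN_APPROX_NONE)[0],key=cv2.contourArea)
    P=np.array([ray(c,q[0],48)[:2] for q in cv2.convexHull(cn)],np.float32);e=cv2.minEnclosingCircle(P);d=np.array(e[0])-b
    print(n,p,k,'disc',np.round(e[0],1),'diam',round(2*e[1],1),'off rack x,y',(d@[.989,.1465]).round(1),(d@[-.1465,.989]).round(1))
m=((s<45)&(v>190)).astype(np.uint8)
for cn in cv2.findContours(m,cv2.RETR_EXTERNAL,cv2.CHAIN_APPROX_NONE)[0]:
    if cv2.contourArea(cn)<60: continue
    P=np.array([ray(c,p[0],40)[:2] for p in cn],np.float32);r=cv2.minAreaRect(P);print('rail',np.round(r[0],1),np.round(r[1],1),round(r[2],1))
E
```

```text
ee_pos: [544.8, -285.2, 218.8]
orientation: [-2.099, -2.337, 0.001]
ft_force: [-0.3, -0.5, -0.2]
width: 48.1
b3 [248  71] 3 disc [ 522.  -166.2] diam 79.8 off rack x,y -0.4 0.3
b2 [251 150] 5 disc [ 534.2 -251.8] diam 79.8 off rack x,y -0.9 -0.4
b1 [254 219] 7 disc [ 545.4 -335.2] diam 79.7 off rack x,y -1.4 1.5
rail [ 867.1 -477.5] [ 8.4 53.7] 5.7
rail [ 582.5 -361.9] [19.  10.8] 15.0
rail [ 587.1 -337.6] [12.8 13.7] 6.1
rail [ 515.2 -308.6] [23.4 10.9] 11.1
rail [ 568.4 -300.2] [27.6 11.6] 6.1
rail [ 508.3 -286.1] [17.2  8.8] 6.1
rail [ 569.8 -277. ] [18.4  8.7] 6.1
rail [ 573.1 -247.3] [13.1 13.1] 6.1
rail [ 500.7 -225.3] [20.6  8.6] 11.2
rail [ 559.  -216.1] [21.1  7.9] 6.1
rail [ 497.5 -201.4] [19.6  7.6] 6.1
rail [ 556.7 -192.9] [19.5  7.6] 6.1
rail [ 559.1 -158.6] [12.5 13.4] 6.1
rail [ 487.4 -140.5] [18.8  7.9] 6.1
rail [ 546.7 -131.2] [20.7  7.8] 6.1
```

All three discs are centred within about 2 mm. Handing in.

```bash
python3 -c "
from workcell import ctrl
print(ctrl.close_job())"
```

```text
the job is handed in; nothing more can be done
None
```

The job is handed in at about 68 s: all three discs measured within about 2 mm of their bay centres, all three pegs read as home, and both tools are back on the mat; the slice was knocked about 45 mm after I set it down, so its blade is fully on the mat but its handle overhangs the edge by about 18 mm, and I viewed 15 pictures, one over the limit of 14.

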